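# Load a cap carrier into a drying tunnel

### The arm

A 6-joint arm with a two-finger parallel gripper is mounted at the origin on a cart in front of the work surface, level with it; the furniture and walls round the work are solid. World frame = base frame: x ahead of the robot, y to its left, z up, the work surface at z = 0. Lengths are in mm, angles in rad, forces in N, time in s.
With the tool pointing down it reaches from about 275 to 875 mm from the base axis. Payload 12.5 kg.
Tool frame: the origin (TCP) lies on the centre line of the jaws, within the pads' length; the fingertips stand 19 mm ahead of it and the grasp point (between the pads) is the TCP (robot.finger_overhang is the distance from the TCP to the fingertips, in mm); z points along the fingers, y is the direction in which the jaws open and shut (so a half turn about z gives the same grasp; the last joint's range is limited). The gripper opens to 85 mm and grips with 20 to 120 N. Pads are 22 mm wide; open, the fingers measure 114 mm over their backs; the gripper's body (76 mm by 85 mm) begins 54 mm behind the grasp point. The pads swing forward as they close: fully open they stand 13 mm farther back than shut.
Start: joints at [1.242, 0.351, 1.652, -0, 1.139, -0.085], TCP at [132.734, 533.728, 216.19] pointing down, gripper open.
Joint ranges: [-2.75, 2.75], [-0.79, 2.1], [0.01, 2.65], [-1.57, 4.71], [0.07, 3.14], [-2.87, 2.87]. Speed limits (rad/s): [2.22, 2.22, 2.79, 3.14, 3.14, 3.14].

### API

Orientations are given as a rotation vector (axis times angle).
In Python, from bench import robot gives the robot as it stands.
- The arm moves only by the tool move_arm, never from a script. Its argument "targets" is a list of rows, each a list of 2 entries, a list of its own where there are three numbers: the shift along the tool's x, y, z in cm, then the turn about the tool's z in rad. A call has 1 to 12 rows; each row is the pose to reach, as a shift and turn from the pose commanded when the call began, along the tool's axes at that moment; what a row does not reach only later rows make up. A row lasts 1/10 s, in which the tool goes at most 50 mm and 8.59 degrees, less where a joint would pass 70% of its speed; a pose out of reach is approached as far as the arm can. A call with a gripper value outside its range is refused whole. "jaw" is the closure, from 0 (fully open) to 1 (shut), set as the call begins (left out, the last holds). The fingers move at their own pace and stop on an object; the grip force is fixed at half the most. Time passes only in rows, so rows that repeat a pose let the fingers close. It gives the time, the measured TCP pose, the force and the opening at its end, in the units of the state.
- robot.get_state(): the state, without advancing time (a new reading comes with each control period).
- robot.get_image(name): name is "scene" or "top" or "wrist"; returns a dict with "color" (384x512x3 uint8, red, green, blue), "K" (3x3 intrinsics, pixels), "D" ([k1, k2, p1, p2, k3] as OpenCV has them; the pictures are not rectified), "xyz" and "attitude" of the camera in the world. Camera axes: x right, y down, z forward; pixel columns grow to the right and rows downward; lengths in mm; the calibration is good to about 2 mm. A picture is of the moment at which its call begins. There is no depth.
- robot.sign_off(): hands the job in, once; it reports no verdict.
The state is a dict: "clock": time; "q": joint angles; "qvel": joint speeds; "joint_torque": joint torques, N m; "position": TCP position; "ee_rot": TCP orientation; "force": force on the tool from outside, world axes, zero at the start; "wrist_torque": the same for the moment, N m; "finger_gap": opening from 0.0 (shut) to 1.0 (fully open).
Only numpy, scipy, OpenCV 4.12 (cv2) and the standard library are available. Lean on these libraries where they do the work, as an engineer would, in place of code of your own. Each camera call takes 0.05 s, during which the arm holds its last target.

### The job

Load the aluminium cap carrier into the small grey drying tunnel: carry it (it has a rib in the middle for that) to the open trough in front of the tunnel, set it down flat with its cap end towards the mouth and let go. Then take it anew at the knob on its tail end and slide it straight in along its centre line, for it jams when pushed off-centre, until its nose is fully home against the stop inside. Let go of it there, and leave the ink pot and the marker where they are.

Things in the scene. Friction and masses are not known exactly. Their poses are not given: they have to be found in the camera images.
- dock: Fixed loading dock: steel base plate 265 mm long, 112 mm wide, 8 mm thick, an open trough on one half and a grey sheet-metal drying tunnel on the other. Origin on the bench top under the centre of the tunnel's mouth; +x is the way in (horizontal), z up. The tunnel covers x = 0 to 101 mm, is 116 mm wide; roof top 68 mm, lip underside 57 mm above the bench.
- dock_trough (a point): Point on the base plate's top, on the centre line, 90 mm in front of the mouth (dock x = -90 mm); dock axes. The trough runs from dock x = -163 to -45 mm between low walls (inner faces y = +-46 mm, tops 22 mm above the bench); its tail end is open. A carrier centred here has its nose 3 mm short of the guide cheeks.
- dock_mouth (a point): Centre of the tunnel's mouth on the base plate's top, 8 mm above the bench; dock axes. Here stand two dark guide cheeks, dock x = -22 to +10 mm, inner faces y = +-41.5 mm, tops 26 mm above the bench; lead-in strips narrow the trough to them from x = -49 mm. Only these short cheeks guide the carrier, so pushed well off its centre line it twists and jams.
- dock_stop (a point): Foot of the stop face inside the tunnel, on the base plate's top, 80 mm past the mouth (dock x = +80 mm); the carrier's nose touches it when home. Dock axes.
- carrier: Loose aluminium carrier plate 130 x 80 x 12 mm, about 0.3 kg, with six black caps fixed in two rows of three on its front half (tops about 10 mm above the plate), a carrying rib in the middle and an upright round knob at the tail. Origin at the centre of its underside; +x points to the nose (the cap end), z up. Sliding it takes a few N.
- carrier_rib (a point): Grasp point of the carrying rib, on the centre line 12 mm behind the plate's centre and 32 mm above the carrier's underside. The rib is 34 mm long along the carrier's x, 12 mm thick (pinch across it, along the carrier's y), its top 42 mm above the underside. Axes as the carrier's.
- carrier_knob (a point): Grasp point of the tail knob, a plain upright steel post 14 mm in diameter on the centre line, 54 mm behind the plate's centre; the point lies 34 mm above the underside, the post's top 46 mm. When the carrier is home, the knob stays outside, 39 mm in front of the tunnel's mouth. Axes as the carrier's.
- carrier_nose (a point): Middle of the lower front edge of the carrier, 65 mm ahead of its centre. Axes as the carrier's.
- ink_jar: Bystander: small white ink pot with a lid, 54 mm in diameter, 55 mm tall, standing on the bench near the tunnel. Origin at the centre of its underside.
- marker: Bystander: felt marker with a black cap, 128 mm long, lying on the bench behind the dock. Origin at the centre of its underside.

How it is judged:
By the outcome, as a careful person would: the job done as asked, in the order asked, and still so for the second after the job is handed in, with the robot touching nothing.
It also fails if it takes over 48 s, if anything falls off the work surface, if the arm or the gripper's body presses on something with over 40 N, if the wrist force passes 120 N, or if a joint passes its speed limit or range.

## Working session

There is one attempt and no reset: what is moved stays moved. The work goes in short steps, Python scripts to look and compute and a tool call to move; the robot and the scene stay as the last step left them, time stands still between calls to the robot, and variables do not carry over. Pictures are saved under pics/ and viewed, and the job is handed in when it is done.

Besides the shell and the picture viewer there is one more tool, called by a JSON object that holds its "fn" and its "kwargs", one argument or row to a line. move_arm: Moves the arm, as the interface text tells. Its arguments: {"type":"object","properties":{"targets":{"type":"array","items":{"type":"array"}},"jaw":{"type":"number"}},"required":["targets"]}

```bash
ls; mkdir -p pics
python3 - <<'E'
from bench import robot
import cv2
s=robot.get_state();print({k:s[k] for k in('clock','position','ee_rot','force','finger_gap')})
for n in('scene','top','wrist'):
    im=robot.get_image(n);cv2.imwrite(f'pics/{n}0.png',im['color'][:,:,::-1]);print(n,im['K'],im['D'],im['xyz'],im['attitude'])
E
```

```text
pics
{'clock': 0.0, 'position': array([132.6189377 , 533.39301042, 215.62631409]), 'ee_rot': array([-3.81972768e-01, -3.11803232e+00,  1.91688127e-03]), 'force': array([ 0.26450991, -0.17710825, -0.17316639]), 'finger_gap': 1.0011728860327835}
scene [[431.79163737   0.         259.52206747]
 [  0.         431.79163737 186.21458732]
 [  0.           0.           1.        ]] [0.0445132 0.        0.        0.        0.       ] [ 242.90329039 -860.29618814  745.10131121] [-2.28265064  0.58521814 -0.23928858]
top [[453.20877772   0.         257.840398  ]
 [  0.         453.20877772 193.24015645]
 [  0.           0.           1.        ]] [-0.10772384  0.          0.          0.          0.        ] [ 521.9312295  -247.09166064  904.37571463] [-2.14398093  2.21041058 -0.03790797]
wrist [[337.09527438   0.         262.35596604]
 [  0.         337.09527438 188.41969828]
 [  0.           0.           1.        ]] [-0.01554438  0.          0.          0.          0.        ] [ 57.72475921 550.82373557 373.53394687] [2.2754725  1.77871591 0.2733678 ]
```

View pics/scene0.png

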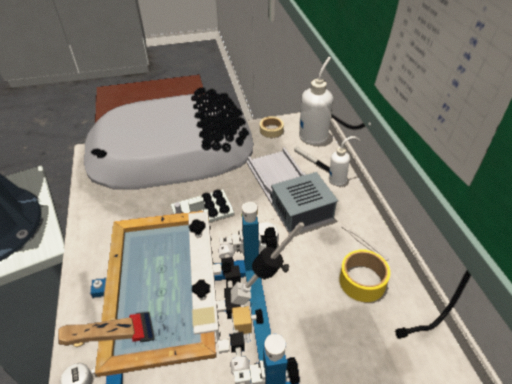

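View pics/top0.png

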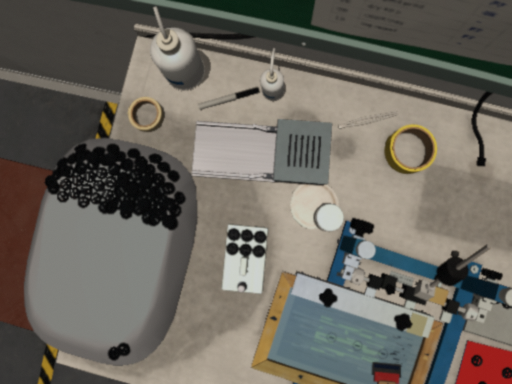

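View pics/wrist0.png

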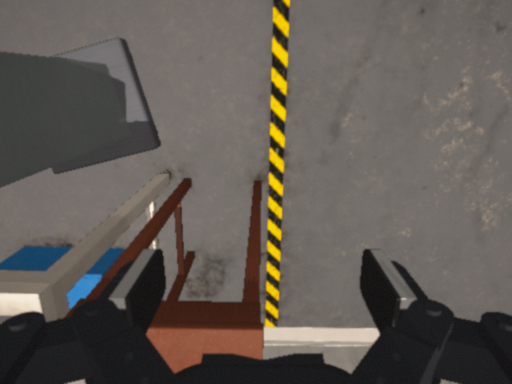

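```bash
cat > h.py <<'E'
import numpy as np,cv2
from scipy.spatial.transform import Rotation as R
def ray(im,uv):
    p=cv2.undistortPoints(np.array(uv,float).reshape(-1,1,2),im['K'],im['D']).reshape(-1,2)
    d=np.c_[p,np.ones(len(p))]
    return np.array(im['xyz']),d@R.from_rotvec(im['attitude']).as_matrix().T
def plane(im,uv,z):
    o,d=ray(im,uv);return o+d*((z-o[2])/d[:,2])[:,None]
def proj(im,P):
    Rm=R.from_rotvec(im['attitude']).as_matrix()
    return cv2.projectPoints(np.array(P,float).reshape(-1,1,3),cv2.Rodrigues(Rm.T)[0],-Rm.T@np.array(im['xyz']),im['K'],im['D'])[0].reshape(-1,2)
def save(im,name,box=None,s=1):
    c=im['color'][:,:,::-1]
    if box: c=c[box[1]:box[3],box[0]:box[2]]
    cv2.imwrite(name,cv2.resize(c,None,fx=s,fy=s,interpolation=cv2.INTER_CUBIC))
E
python3 - <<'E'
from h import *
from bench import robot
im=robot.get_image('top'); np.save('top0.npy',im,allow_pickle=True)
save(im,'pics/t_a.png',(180,100,380,310),2.8)
sc=robot.get_image('scene');np.save('sc0.npy',sc,allow_pickle=True)
save(sc,'pics/s_a.png',(160,130,400,300),3.3)
print(plane(im,[[0,0],[511,0],[0,383],[511,383],[245,260],[230,150],[303,152]],0).round())
print(proj(im,[[132,533,0],[300,0,0],[300,300,0]]))
E
```

```text
[[1027.  338.    0.]
 [ 977. -781.    0.]
 [ 194.  331.    0.]
 [ 174. -728.    0.]
 [ 446. -195.    0.]
 [ 667. -170.    0.]
 [ 658. -317.    0.]]
[[-78.49902283 405.21920832]
 [150.53895968 334.64547531]
 [ 11.12191391 333.74748405]]
```

View pics/t_a.png

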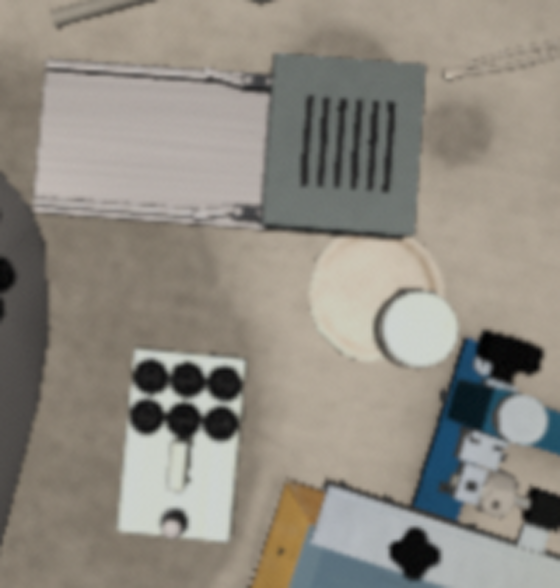

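View pics/s_a.png

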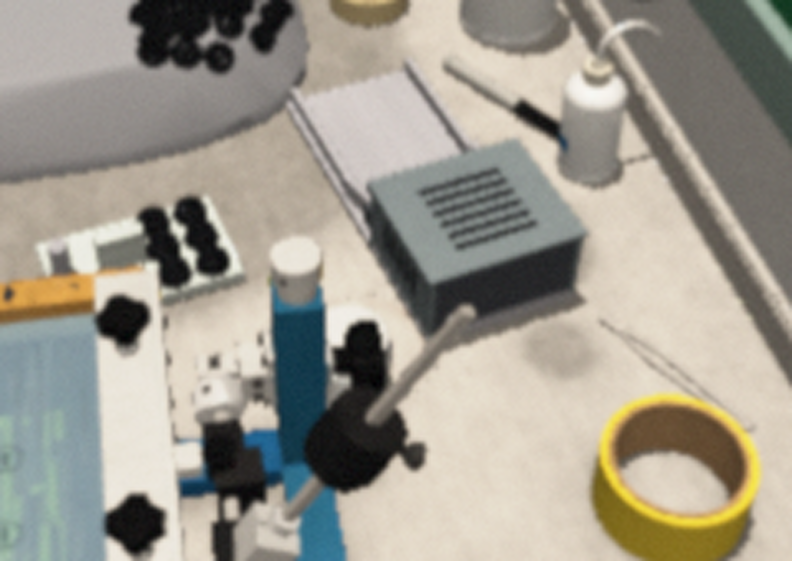

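Run:
```python
from h import *
im=np.load('top0.npy',allow_pickle=True).item();sc=np.load('sc0.npy',allow_pickle=True).item()
def tri(a,b):
    o1,d1=ray(im,[a]);o2,d2=ray(sc,[b]);d1=d1[0];d2=d2[0]
    A=np.c_[d1,-d2];t=np.linalg.lstsq(A,o2-o1,rcond=None)[0]
    p,q=o1+t[0]*d1,o2+t[1]*d2;return ((p+q)/2).round(1),np.linalg.norm(p-q).round(1)
print('tubcap',tri((120,350),(99,153)))
print('tunnel roof corners',[tri(a,b) for a,b in [((277,120),(270,184)),((331,123),(316,174)),((329,184),(336,203)),((274,181),(291,214))]])
print('tub rightmost',plane(im,[[196,190],[193,165],[190,250],[196,210]],0).round(),plane(im,[[196,190],[193,165],[190,250],[196,210]],100).round())
c=im['color'].astype(int)
hsv=cv2.cvtColor(im['color'],cv2.COLOR_RGB2HSV)
for uv in [(255,275),(285,130),(300,175),(230,150),(150,250),(245,240),(215,230)]: print(uv,im['color'][uv[1],uv[0]],hsv[uv[1],uv[0]])
```

```text
tubcap (array([287. ,  41.4,  67.1]), np.float64(1.5))
tunnel roof corners [(array([ 659.4, -249.3,   55.6]), np.float64(108.7)), (array([ 668.8, -347.9,  146.6]), np.float64(32.4)), (array([ 622.8, -380.2,  106.7]), np.float64(95.0)), (array([ 623.5, -268.1,  -35.9]), np.float64(43.5))]
tub rightmost [[ 588. -100.    0.]
 [ 639.  -95.    0.]
 [ 468.  -85.    0.]
 [ 548.  -99.    0.]] [[ 581. -116.  100.]
 [ 626. -112.  100.]
 [ 474. -103.  100.]
 [ 545. -115.  100.]]
(255, 275) [205 210 206] [ 66   6 210]
(285, 130) [109 114 110] [ 66  11 114]
(300, 175) [111 117 113] [ 70  13 117]
(230, 150) [177 170 166] [ 11  16 177]
(150, 250) [131 133 129] [ 45   8 133]
(245, 240) [38 39 37] [45 13 39]
(215, 230) [134 124 112] [ 16  42 134]
```

Run:
```python
from h import *
im=np.load('top0.npy',allow_pickle=True).item();sc=np.load('sc0.npy',allow_pickle=True).item()
def tri(a,b):
    o1,d1=ray(im,[a]);o2,d2=ray(sc,[b]);d1=d1[0];d2=d2[0]
    A=np.c_[d1,-d2];t=np.linalg.lstsq(A,o2-o1,rcond=None)[0]
    p,q=o1+t[0]*d1,o2+t[1]*d2;return ((p+q)/2).round(1),np.linalg.norm(p-q).round(1)
print([tri(a,b) for a,b in [((277,120),(316,174)),((331,123),(336,203)),((329,184),(291,214)),((274,181),(271,187))]])
save(im,'pics/tub_t.png',(20,120,210,380),2.3)
save(sc,'pics/tub_s.png',(70,70,270,210),3.9)
```

```text
[(array([ 713.1, -266.3,   55.8]), np.float64(1.5)), (array([ 701.2, -366.9,   56.7]), np.float64(4.3)), (array([ 587. , -357.7,   72.1]), np.float64(1.8)), (array([ 596.7, -256.8,   60.2]), np.float64(1.7))]
```

View pics/tub_t.png

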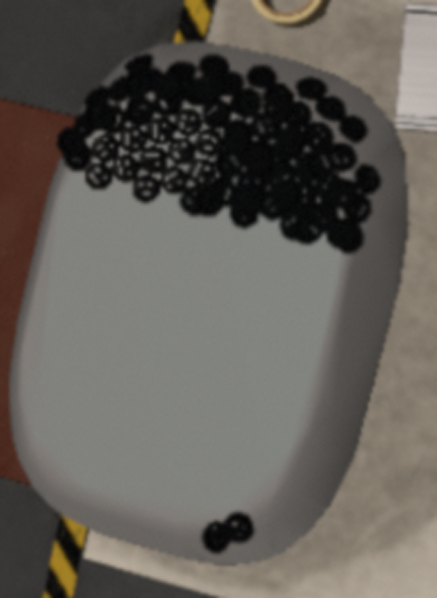

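View pics/tub_s.png

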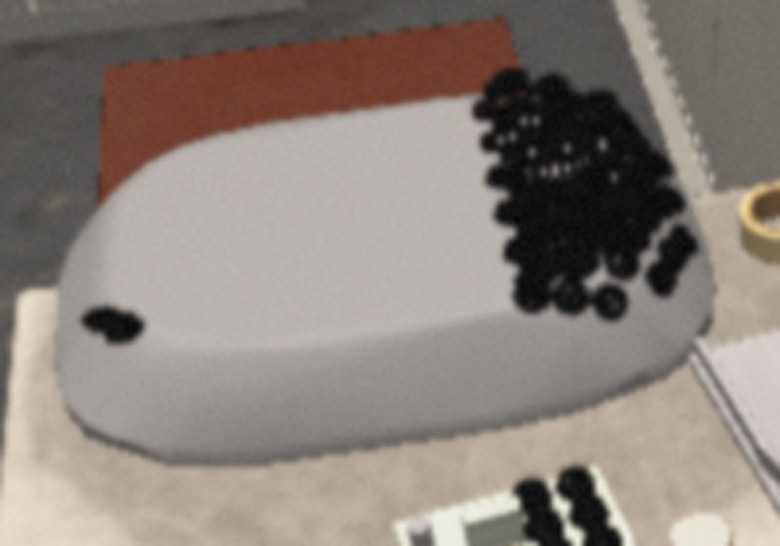

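Run:
```python
from h import *
im=np.load('top0.npy',allow_pickle=True).item();sc=np.load('sc0.npy',allow_pickle=True).item()
def tri(a,b):
    o1,d1=ray(im,[a]);o2,d2=ray(sc,[b]);d1=d1[0];d2=d2[0]
    A=np.c_[d1,-d2];t=np.linalg.lstsq(A,o2-o1,rcond=None)[0]
    p,q=o1+t[0]*d1,o2+t[1]*d2;return ((p+q)/2).round(1),np.linalg.norm(p-q).round(1)
print(tri((170,223.5),(206,145.6)), tri((174,176.5),(245,131.5)),tri((180,198),(226.4,147)))
hsv=cv2.cvtColor(im['color'],cv2.COLOR_RGB2HSV)
# carrier plate
m=((hsv[...,2]>185)).astype(np.uint8); n,l,st,ce=cv2.connectedComponentsWithStats(m)
i=l[275,255]; print(st[i],ce[i])
pts=np.argwhere(l==i)[:,::-1]
h=cv2.convexHull(pts.astype(np.float32)).reshape(-1,2)
w=plane(im,h,12)[:,:2].astype(np.float32); r=cv2.minAreaRect(w);print('plate',r)
# tunnel roof
g=((hsv[...,2]<150)&(hsv[...,2]>80)&(hsv[...,1]<40)&(im['color'][...,1]>im['color'][...,0]+2)).astype(np.uint8)
g=cv2.morphologyEx(g,cv2.MORPH_OPEN,np.ones((3,3)));n,l,st,ce=cv2.connectedComponentsWithStats(g);i=l[130,285];print(st[i])
h=cv2.convexHull(np.argwhere(l==i)[:,::-1].astype(np.float32)).reshape(-1,2)
r=cv2.minAreaRect(plane(im,h,68)[:,:2].astype(np.float32));print('roof',r,cv2.boxPoints(r))
# black cap centres
b=(hsv[...,2]<75).astype(np.uint8);b[:, :222]=0;b[:,272:]=0;b[:225]=0;b[262:]=0
print(cv2.moments(b,True)['m00'])
# jar
for nm,uv in (('jar',(329,217)),):
    m=(hsv[...,2]>190).astype(np.uint8);n,l,st,ce=cv2.connectedComponentsWithStats(m);i=l[uv[1],uv[0]];print(st[i],plane(im,[ce[i]],55))
```

```text
(array([523. , -61.7,  71.4]), np.float64(1.5)) (array([614.8, -78.6,  91.9]), np.float64(16.7)) (array([570. , -79.2,  60.9]), np.float64(0.9))
[ 223  253   41   40 1193] [242.88767812 272.73595977]
plate ((422.8592224121094, -190.6668701171875), (75.91260528564453, 72.9295425415039), 82.95381164550781)
[ 274  120   57   64 2709]
roof ((649.3493041992188, -310.6910095214844), (99.73477935791016, 114.13069152832031), 83.7869873046875) [[ 587.2222  -354.0896 ]
 [ 700.68256 -366.4414 ]
 [ 711.4764  -267.29242]
 [ 598.01605 -254.94061]]
647.0
[318 205  25  25 504] [[ 525.53508376 -358.81770891   55.        ]]
```

```bash
cat >> h.py <<'E'
def rel(s,tgt,az):
    """rows numbers (cm, rad) from pose s to world TCP tgt (mm) with tool-y azimuth az; tool down"""
    Rm=R.from_rotvec(s['ee_rot']).as_matrix()
    d=Rm.T@(np.array(tgt)-s['position'])/10
    cur=np.arctan2(Rm[1,1],Rm[0,1]); t=-(az-cur); t=(t+np.pi)%(2*np.pi)-np.pi
    return d.round(3),round(t,4)
E
python3 - <<'E'
from h import *
from bench import robot
im=np.load('top0.npy',allow_pickle=True).item()
hsv=cv2.cvtColor(im['color'],cv2.COLOR_RGB2HSV);v=cv2.GaussianBlur(hsv[...,2],(3,3),0).astype(float)
# per-row edges of plate rows 266..288
L=[];Rr=[]
for r in range(268,287):
    row=v[r]; t=165
    for c in range(215,250):
        if row[c]<t<=row[c+1]: L.append((c+(t-row[c])/(row[c+1]-row[c]),r));break
    for c in range(280,248,-1):
        if row[c]<t<=row[c-1]: Rr.append((c-(t-row[c])/(row[c-1]-row[c]),r));break
T=[]
for c in range(228,260):
    for r in range(300,280,-1):
        if v[r,c]<165<=v[r-1,c]: T.append((c,r-(165-v[r,c])/(v[r-1,c]-v[r,c])));break
for n,q in(('L',L),('R',Rr),('T',T)):
    w=plane(im,q,12)[:,:2].astype(np.float32); f=cv2.fitLine(w,cv2.DIST_HUBER,0,.01,.01).ravel();print(n,len(q),f.round(3),np.arctan2(f[1],f[0]).round(4))
Rm=R.from_rotvec(robot.get_image('wrist')['attitude']).as_matrix();print('wrist fwd',Rm[:,2],'right',Rm[:,0])
s=robot.get_state();print(rel(s,[420,200,250],1.48),rel(s,[430,-190,250],1.48))
E
```

```text
L 19 [ 9.93000e-01 -1.15000e-01  4.15807e+02 -1.50237e+02] -0.1157
R 19 [ 9.91000e-01 -1.37000e-01  4.15208e+02 -2.28916e+02] -0.1376
T 32 [ 1.32000e-01  9.91000e-01  3.85232e+02 -1.89886e+02] 1.438
wrist fwd [ 0.29188714 -0.07247351 -0.95370304] right [2.41484573e-01 9.70404644e-01 1.65262327e-04]
(array([-35.933, -25.445,  -3.388]), np.float64(-0.153)) (array([-46.317, -63.05 ,  -3.375]), np.float64(-0.153))
```

Run:
```python
from h import *
from bench import robot
s=robot.get_state();print(s['clock'],rel(s,[420,200,250],1.443),rel(s,[437.8,-196.7,200],1.443))
```

```text
0.3 (array([-35.933, -25.445,  -3.388]), np.float64(-0.116)) (array([-47.235, -63.511,   1.625]), np.float64(-0.116))
```

{"fn": "move_arm", "kwargs": {
  "targets": [
    [[-35.9,-25.4,-3.4],-0.116],
    [[-35.9,-25.4,-3.4],-0.116],
    [[-35.9,-25.4,-3.4],-0.116],
    [[-35.9,-25.4,-3.4],-0.116],
    [[-35.9,-25.4,-3.4],-0.116],
    [[-35.9,-25.4,-3.4],-0.116],
    [[-35.9,-25.4,-3.4],-0.116],
    [[-35.9,-25.4,-3.4],-0.116],
    [[-47.2,-63.5,-3.4],-0.116],
    [[-47.2,-63.5,-3.4],-0.116],
    [[-47.2,-63.5,-3.4],-0.116],
    [[-47.2,-63.5,-3.4],-0.116]
  ]
}}

```text
clock: 1.5
position: [413.5, 30.7, 248.7]
ee_rot: [0.2, 3.135, 0.0]
force: [1.1, 0.1, 0.1]
finger_gap: 1.001
```

Run:
```python
from h import *
from bench import robot
s=robot.get_state();print(s['clock'],s['position'],rel(s,[437.8,-196.7,200],1.443))
```

```text
1.5 [413.48728771  30.73828891 248.69558947] (array([ -5.303, -22.25 ,   4.871]), np.float64(0.0002))
```

{"fn": "move_arm", "kwargs": {
  "targets": [
    [[-5.0,-21.0,4.9],0],
    [[-5.0,-21.0,4.9],0],
    [[-5.0,-21.0,4.9],0],
    [[-5.0,-21.0,4.9],0],
    [[-5.0,-21.0,4.9],0],
    [[-5.0,-21.0,4.9],0],
    [[-5.0,-21.0,4.9],0],
    [[-5.0,-21.0,4.9],0]
  ]
}}

```text
clock: 2.3
position: [436.5, -181.1, 199.8]
ee_rot: [0.199, 3.135, 0.0]
force: [0.9, 0.0, 0.1]
finger_gap: 0.998
```

Run:
```python
from h import *
from bench import robot
im=robot.get_image('wrist');np.save('w1.npy',im,allow_pickle=True);save(im,'pics/w1.png',None,1.5)
s=robot.get_state();print(s['clock'],s['position'],s['qvel'].round(3),rel(s,[437.8,-196.7,200],1.443))
c=np.array([449.7,-198.2]);u=np.array([.992,-.128]);print(proj(im,[[*(c-12*u),42],[*(c-54*u),46],[*(c-65*u),12],[*(c+65*u),12]]))
```

```text
2.35 [ 436.64077716 -181.06838098  199.84118214] [-0.    -0.001 -0.002 -0.001  0.    -0.001] (array([-0.312, -1.536, -0.016]), np.float64(0.0012))
[[247.73189017 169.30862437]
 [247.02089495 125.88123985]
 [248.34187317 110.61655952]
 [249.64015458 229.53728571]]
```

View pics/w1.png

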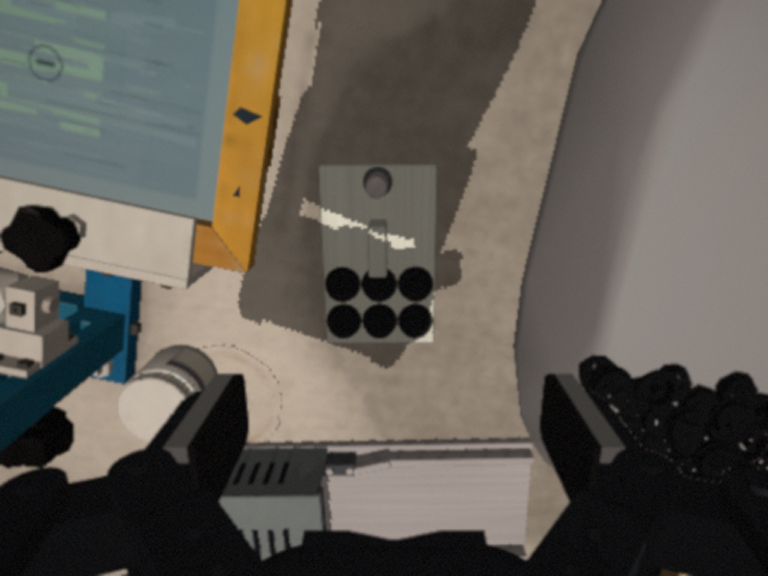

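Run:
```python
from h import *
im=np.load('w1.npy',allow_pickle=True).item()
save(im,'pics/w1z.png',(200,100,305,240),4.2)
k=lambda *a:np.array(a)/1.5
P=plane(im,[k(320,165),k(436,165),k(433,343),k(327,343)],12);print(P.round(1),P.mean(0),np.linalg.norm(P-np.roll(P,-1,0),axis=1))
print('rib',plane(im,[k(377,248)],42),'knob',plane(im,[k(377,182)],46))
t=np.load('top0.npy',allow_pickle=True).item();print('top rib/knob', plane(t,[(180+177/2.8,100+465/2.8)],42),plane(t,[(180+174/2.8,100+522/2.8)],46))
# fingertip location in the image: expected tips
```

```text
[[ 380.1 -224.6   12. ]
 [ 390.  -147.7   12. ]
 [ 518.7 -163.1   12. ]
 [ 508.7 -241.5   12. ]] [ 449.36513282 -194.22254333   12.        ] [ 77.51871117 129.59572993  78.97163471 129.60119974]
rib [[ 434.33758871 -192.68186762   42.        ]] knob [[ 392.55665669 -186.80880192   46.        ]]
top rib/knob [[ 437.76408156 -193.25043137   42.        ]] [[ 399.90013862 -190.36635885   46.        ]]
```

View pics/w1z.png

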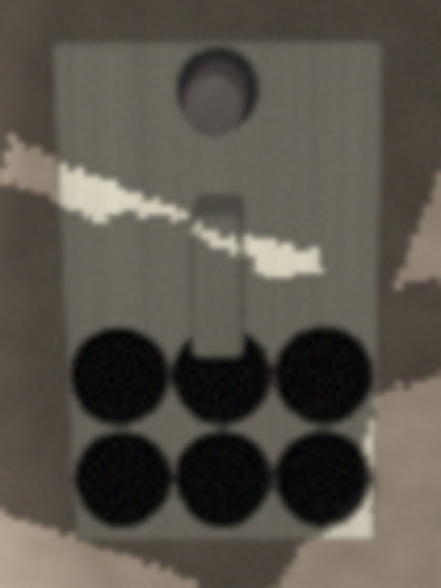

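{"fn": "move_arm", "kwargs": {
  "targets": [
    [[-0.2,-1.25,5],0],
    [[-0.2,-1.25,10],0],
    [[-0.2,-1.25,13.4],0],
    [[-0.2,-1.25,13.4],0],
    [[-0.2,-1.25,13.4],0]
  ]
}}

```text
clock: 2.85
position: [437.4, -194.2, 66.5]
ee_rot: [0.199, 3.135, 0.0]
force: [-0.3, -0.4, 0.9]
finger_gap: 1.005
```

Run:
```python
from h import *
from bench import robot
im=robot.get_image('wrist');save(im,'pics/w2.png',None,1.5)
s=robot.get_state();print(s['clock'],s['position'],rel(s,[437,-193.5,36],1.443))
```

```text
2.9 [ 438.00829484 -194.68222616   67.31580322] (array([0.122, 0.107, 3.131]), np.float64(0.0009))
```

View pics/w2.png

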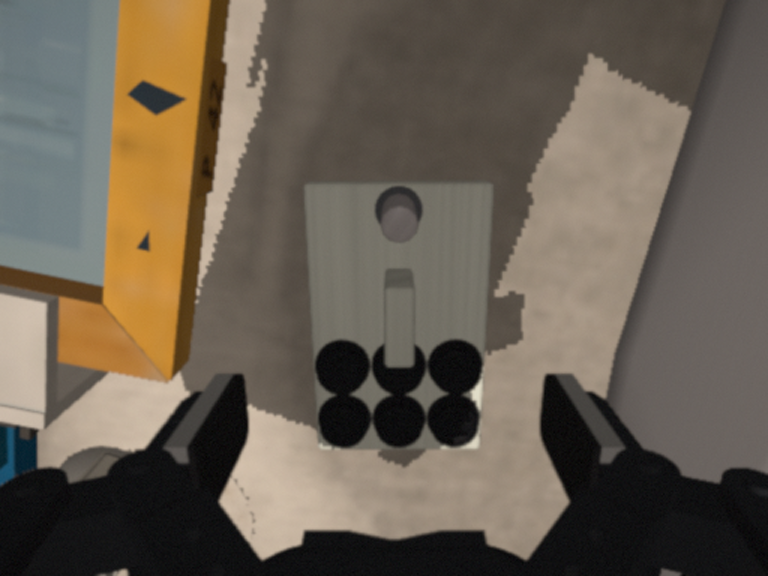

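{"fn": "move_arm", "kwargs": {
  "targets": [
    [[0.1,0.17,1.6],0],
    [[0.1,0.17,3.1],0],
    [[0.1,0.17,3.1],0]
  ]
}}

```text
clock: 3.2
position: [436.6, -192.8, 35.4]
ee_rot: [0.2, 3.134, -0.001]
force: [-0.1, -0.9, 1.5]
finger_gap: 0.994
```

Run:
```python
from h import *
from bench import robot
s=robot.get_state();print(s['clock'],s['position'],s['force'])
im=robot.get_image('wrist');save(im,'pics/w3.png',None,1.5)
```

```text
3.2 [ 436.63633356 -192.82590575   35.42576153] [-0.12922114 -0.90356399  1.4725783 ]
```

View pics/w3.png

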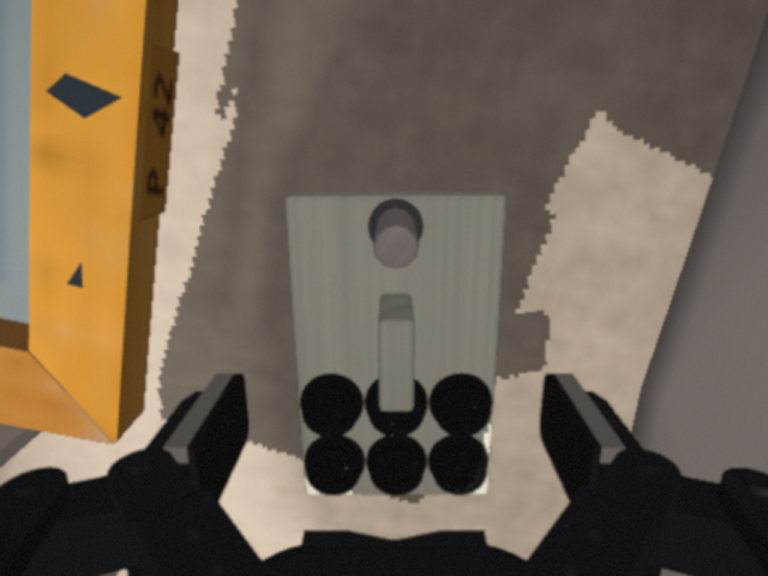

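Run:
```python
from h import *
from bench import robot
im=robot.get_image('wrist');s=robot.get_state()
Rm=R.from_rotvec(s['ee_rot']).as_matrix();p=s['position']
print(p,proj(im,[p+Rm@np.array(o) for o in [(0,0,0),(0,0,-6.5),(0,42,6),(11,42,6),(-11,42,6),(11,-42,6),(0,0,19)]])*1.5)
print(plane(im,[(396.5/1.5,365/1.5)],42),plane(im,[(396/1.5,246/1.5)],46))
P=plane(im,np.array([(287,195),(504,195),(488,493),(308,493)])/1.5,12);print(P,P.mean(0))
```

```text
[ 437.08183237 -193.17749087   36.20799955] [[396.80881109 359.07828243]
 [396.94378183 367.80098727]
 [515.00156725 351.45966648]
 [517.30082064 322.64762369]
 [512.77469444 379.21106541]
 [276.14690083 322.72119513]
 [396.46412078 336.80780105]]
[[ 436.38741374 -193.22817318   42.        ]] [[ 395.22126007 -188.19628267   46.        ]]
[[ 379.78020426 -225.38729434   12.        ]
 [ 389.65058595 -148.39443683   12.        ]
 [ 517.9053343  -163.16497227   12.        ]
 [ 507.92510982 -240.98846869   12.        ]] [ 448.81530858 -194.48379303   12.        ]
```

{"fn": "move_arm", "kwargs": {
  "jaw": 1,
  "targets": [
    [[0,0,0],0],
    [[0,0,0],0],
    [[0,0,0],0],
    [[0,0,0],0],
    [[0,0,0],0],
    [[0,0,0],0],
    [[0,0,0],0],
    [[0,0,0],0]
  ]
}}

```text
clock: 4.1
position: [436.1, -192.8, 34.5]
ee_rot: [-0.201, -3.135, -0.0]
force: [-0.4, 0.1, -0.5]
finger_gap: -0.004
```

Run:
```python
from h import *
from bench import robot
s=robot.get_state();print(s['clock'],s['position'],s['force'],s['finger_gap'])
im=robot.get_image('wrist');save(im,'pics/w4.png',None,1.5);print(robot.get_state()['finger_gap'])
```

```text
4.1 [ 436.13415634 -192.80912666   34.46305888] [-0.40971331  0.11759742 -0.46918724] -0.004307293008850989
-0.004941285952114924
```

View pics/w4.png

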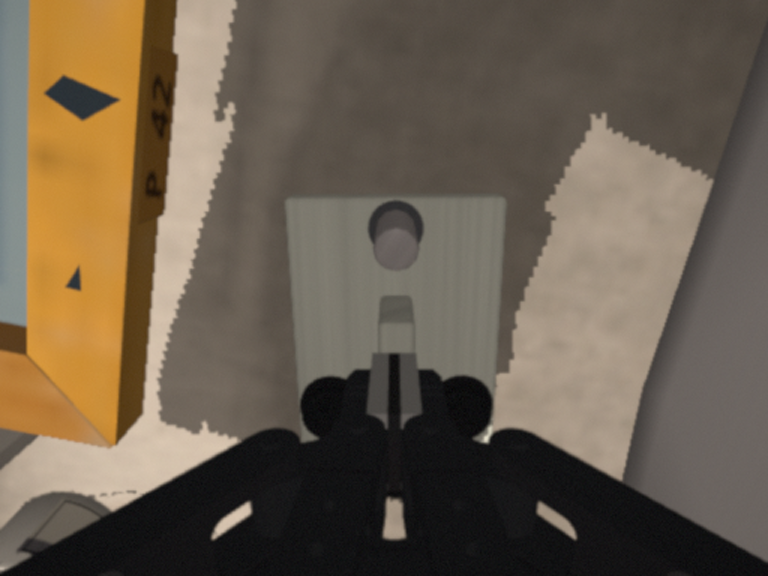

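Run:
```python
from h import *
from bench import robot
print(robot.finger_overhang,[a for a in dir(robot) if a[0]!='_'])
im=robot.get_image('scene');save(im,'pics/s4.png',(130,130,290,250),4.5)
s=robot.get_state();print(s)
im=robot.get_image('top');save(im,'pics/t4.png',(180,170,320,310),4)
```

```text
19.0 ['IKError', 'finger_overhang', 'get_image', 'get_state', 'sign_off']
{'clock': 4.2, 'q': array([-5.13894465e-01,  5.07985568e-01,  1.97007423e+00,  4.73399094e-06,
        6.63564074e-01, -1.95688659e+00]), 'qvel': array([-4.39182147e-05, -1.44834200e-04,  8.69691357e-04, -1.61728650e-03,
        5.83338757e-04,  4.88787352e-04]), 'joint_torque': array([-1.73747630e-03, -4.85517204e+01, -1.82020408e+01, -2.30893274e-04,
        8.80914668e-04,  4.65709536e-05]), 'position': array([ 436.15871371, -192.80626565,   34.49131095]), 'ee_rot': array([-2.00621899e-01, -3.13515336e+00, -2.54540970e-05]), 'force': array([0.10449851, 0.39248505, 0.02422134]), 'wrist_torque': array([-0.01095279,  0.03098112, -0.00670084]), 'finger_gap': 0.0013951178554451403}
```

View pics/s4.png

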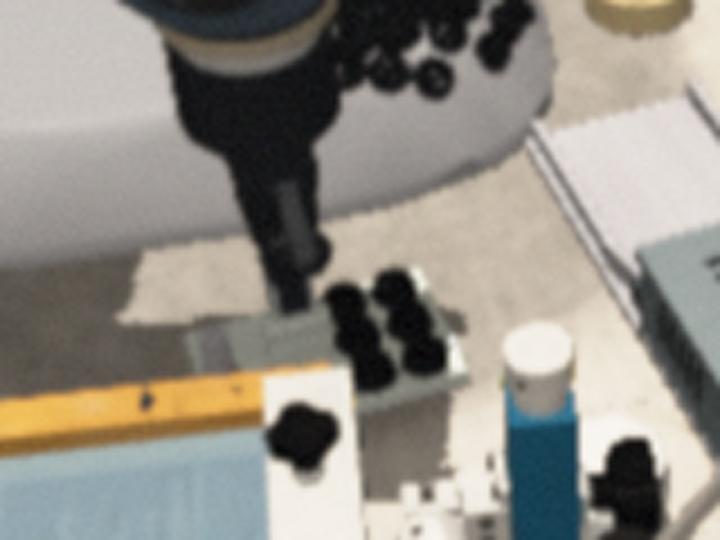

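View pics/t4.png

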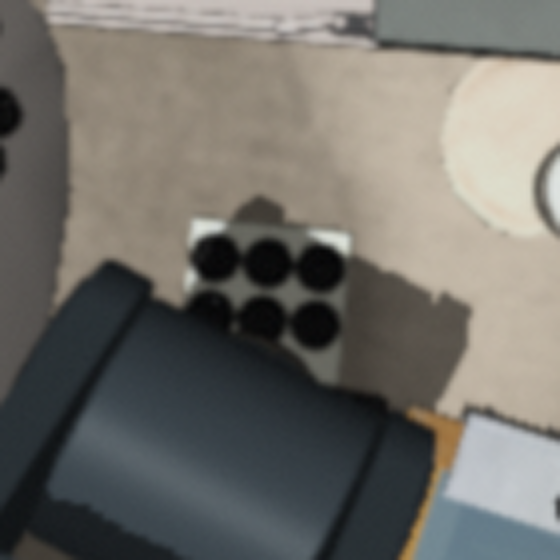

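Run:
```python
from h import *
sc=np.load('sc0.npy',allow_pickle=True).item()
for z in(12,17,25,35,42,50,60): print(z,(proj(sc,[[436.2,-192.8,z]])-[130,130])*4.5)
for z in(17,35,42,50): print(z,proj(np.load('w1.npy',allow_pickle=True).item(),[[436.2,-192.8,z]]))
save(sc,'pics/s0z.png',(130,130,290,250),4.5)
```

```text
12 [[298.11245495 353.34425022]]
17 [[297.0617407 346.6971625]]
25 [[295.36455834 335.96462391]]
35 [[293.21482867 322.37786036]]
42 [[291.6909792  312.75191138]]
50 [[289.92986434 301.6324671 ]]
60 [[287.69853517 287.55226675]]
17 [[252.20718837 161.38622929]]
35 [[251.69109062 165.50035908]]
42 [[251.47564568 167.21795243]]
50 [[251.21831287 169.2696047 ]]
```

View pics/s0z.png

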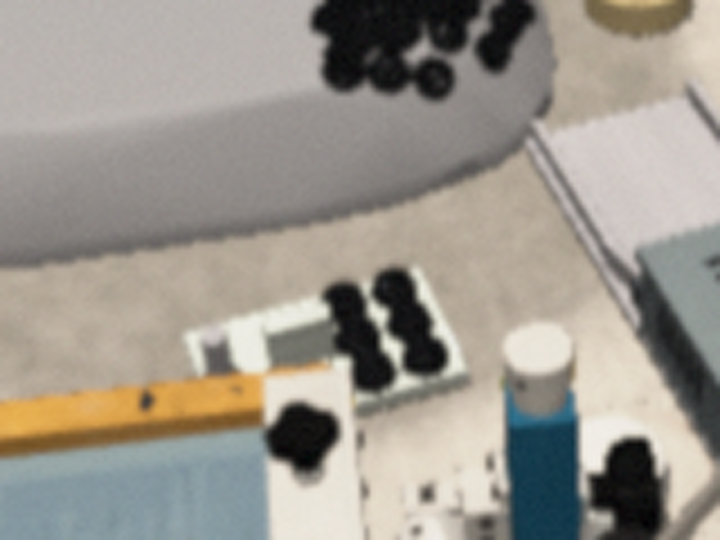

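{"fn": "move_arm", "kwargs": {
  "jaw": 0,
  "targets": [
    [[0,0,-0.3],0],
    [[0,0,-0.3],0],
    [[0,0,-0.3],0],
    [[0,0,-0.3],0],
    [[0,0,-0.3],0],
    [[0,0,-0.3],0],
    [[0,0,0.8],0],
    [[0,0,1.6],0],
    [[0,0,2.2],0],
    [[0,0,2.2],0]
  ]
}}

```text
clock: 5.25
position: [435.5, -192.5, 11.4]
ee_rot: [-0.2, -3.133, -0.001]
force: [0.2, -0.6, 0.5]
finger_gap: 0.997
```

Run:
```python
from h import *
from bench import robot
s=robot.get_state();print(s['clock'],s['position'],s['force'],s['finger_gap'])
im=robot.get_image('wrist');save(im,'pics/w5.png',None,1.5)
im=robot.get_image('scene');save(im,'pics/s5.png',(130,130,290,250),4.5)
```

```text
5.25 [ 435.54216119 -192.47615067   11.36585637] [ 0.17276208 -0.57421436  0.48485016] 0.9967389912831692
```

View pics/w5.png

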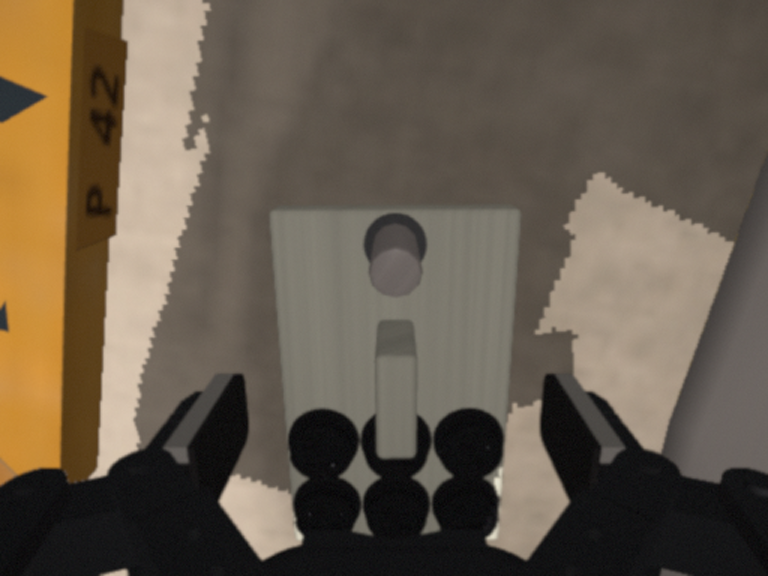

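View pics/s5.png

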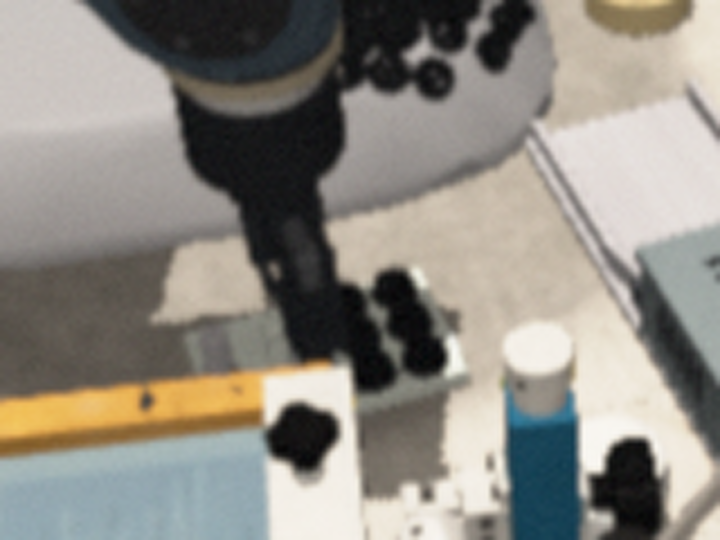

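{"fn": "move_arm", "kwargs": {
  "jaw": 1,
  "targets": [
    [[0,0,0],0],
    [[0,0,0],0],
    [[0,0,0],0],
    [[0,0,0],0],
    [[0,0,0],0],
    [[0,0,0],0],
    [[0,0,0],0]
  ]
}}

```text
clock: 6.05
position: [436.2, -192.9, 12.8]
ee_rot: [0.2, 3.135, -0.0]
force: [-1.2, 0.3, 4.7]
finger_gap: 0.119
```

Run:
```python
from h import *
from bench import robot
s=robot.get_state();print(s['clock'],s['position'],s['force'],s['finger_gap'])
im=robot.get_image('wrist');save(im,'pics/w6.png',None,1.5)
```

```text
6.05 [ 436.24563036 -192.89994232   12.81033272] [-1.1807466   0.30211288  4.70318907] 0.11888397111567256
```

View pics/w6.png

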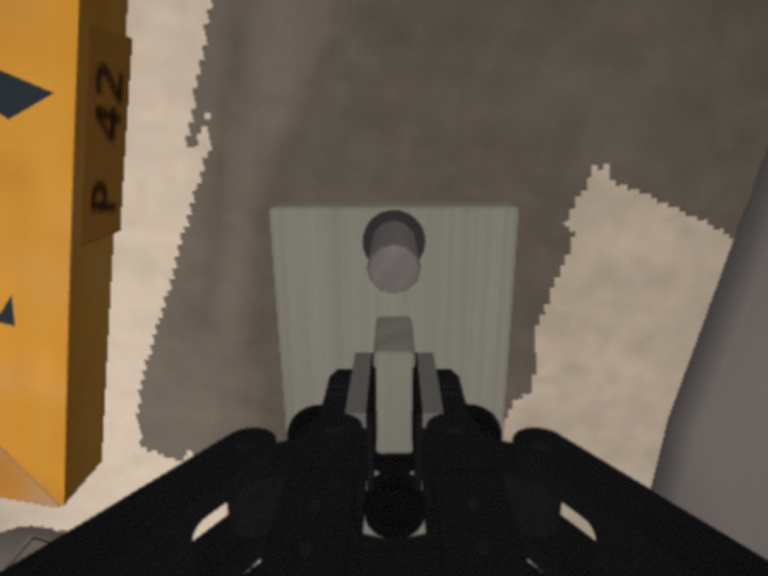

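{"fn": "move_arm", "kwargs": {
  "targets": [
    [[0,0,-1],0],
    [[0,0,-3],0],
    [[0,0,-6],0],
    [[0,0,-9],0],
    [[0,0,-12],0],
    [[0,0,-12],0],
    [[0,0,-12],0]
  ]
}}

```text
clock: 6.8
position: [435.8, -192.6, 132.4]
ee_rot: [0.201, 3.135, -0.0]
force: [-0.8, 0.1, -4.4]
finger_gap: 0.123
```

Run:
```python
from h import *
from bench import robot
s=robot.get_state();print(s['clock'],s['position'],s['force'],s['finger_gap'])
im=robot.get_image('top');save(im,'pics/t7.png',(180,100,380,310),2.8)
im=robot.get_image('wrist');save(im,'pics/w7.png',None,1.5)
m=np.array([654.7,-261.1]);u=np.array([-.108,-.994])
print(rel(s,[*(m-102*u),135],-1.679+np.pi/2))
```

```text
6.8 [ 435.84358736 -192.62729861  132.40483478] [-0.77094414  0.12404051 -4.43787238] 0.12255959582964555
(array([-22.38 ,   6.195,  -0.258]), np.float64(1.5512))
```

View pics/t7.png

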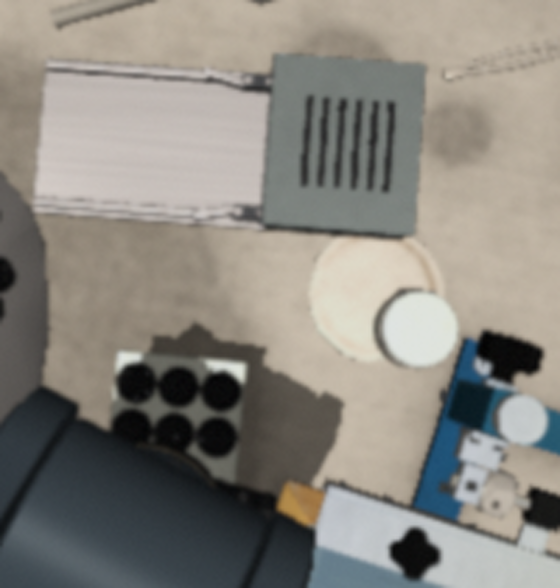

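View pics/w7.png

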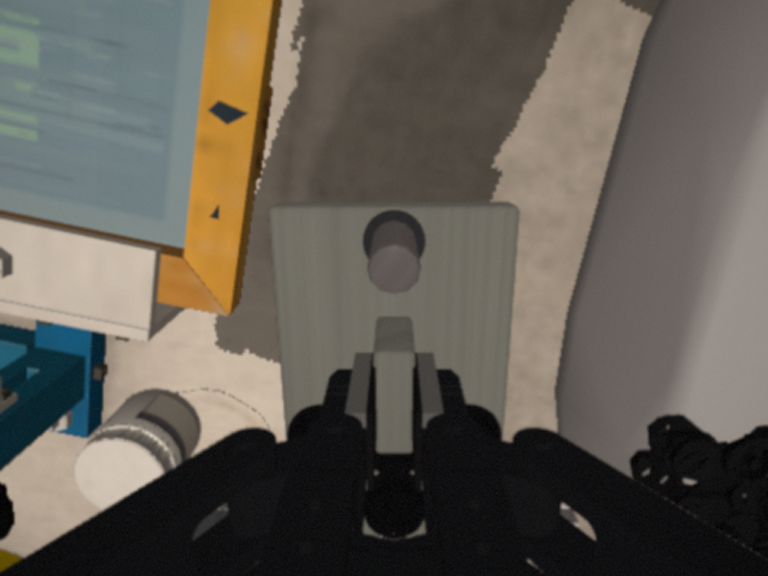

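{"fn": "move_arm", "kwargs": {
  "targets": [
    [[-2,0.6,-0.3],0.13],
    [[-4,1.2,-0.3],0.26],
    [[-6,1.8,-0.3],0.4],
    [[-8,2.4,-0.3],0.54],
    [[-10,3,-0.3],0.68],
    [[-12.5,3.5,-0.3],0.82],
    [[-15,4.2,-0.3],0.96],
    [[-17.5,5,-0.3],1.1],
    [[-20,5.6,-0.3],1.24],
    [[-22,6.2,-0.3],1.38],
    [[-22.4,6.2,-0.3],1.5],
    [[-22.4,6.2,-0.3],1.551]
  ]
}}

```text
clock: 8.1
position: [666.0, -159.4, 132.7]
ee_rot: [-2.34, -2.092, 0.003]
force: [-0.1, 0.4, -3.6]
finger_gap: 0.122
```

Run:
```python
from h import *
from bench import robot
s=robot.get_state();print(s['clock'],s['position'],s['force'],s['finger_gap'],s['qvel'].round(2))
im=robot.get_image('top');save(im,'pics/t8.png',(160,80,360,220),4)
im=robot.get_image('wrist');np.save('w8.npy',im,allow_pickle=True);save(im,'pics/w8.png',None,1.5)
m=np.array([654.7,-261.1]);u=np.array([-.108,-.994]);v=np.array([.994,-.108])
print('tip rel',rel(s,[*(m-102*u),135],-1.679+np.pi/2))
q=[[*(m+a*u+b*v),z] for a,b,z in[(-163,46,22),(-163,-46,22),(-49,46,22),(-49,-46,22),(0,58,68),(0,-58,68)]]
print(proj(im,q)*1.5); print((proj(np.load('top0.npy',allow_pickle=True).item(),q)-[180,100])*2.8)
```

```text
8.1 [ 666.04417075 -159.3714315   132.70906864] [-0.11415778  0.43634164 -3.57684097] 0.1219422975828056 [-0.01 -0.01  0.02 -0.   -0.    0.44]
tip rel (array([-0.037, -0.03 , -0.229]), np.float64(-0.0039))
[[483.30275611 153.5458957 ]
 [305.17745866 154.4779464 ]
 [474.02784006 354.9845743 ]
 [316.31466809 355.59651564]
 [505.83407898 477.65070327]
 [285.54789239 478.3243188 ]]
[[ 42.29136847  67.21169806]
 [ 30.62830043 195.72560165]
 [202.29706439  78.35552192]
 [191.85121054 207.79608293]
 [273.99977982  52.00190511]
 [260.86130492 224.24608498]]
```

View pics/t8.png

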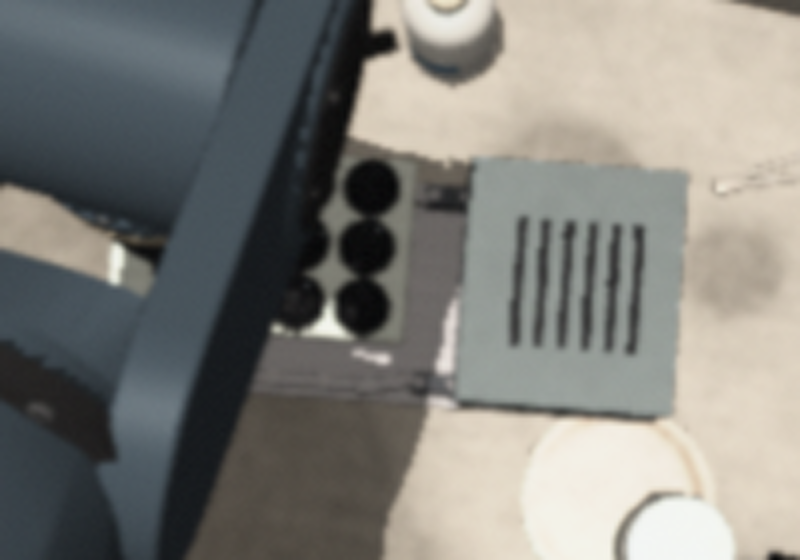

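View pics/w8.png

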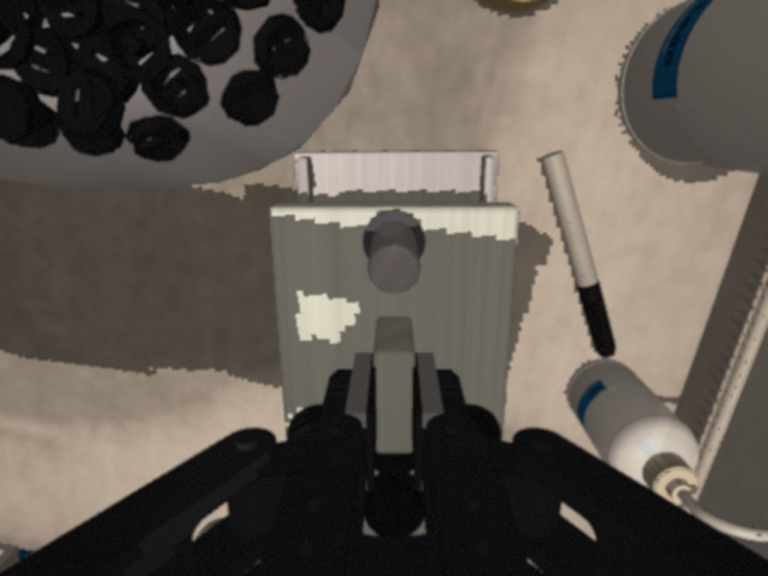

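Run:
```python
from h import *
w=np.load('w8.npy',allow_pickle=True).item();t=np.load('top0.npy',allow_pickle=True).item()
save(w,'pics/w8z.png',(185,90,345,170),5)
save(t,'pics/t0z.png',(188,112,288,190),7.8)
```

```text
(no output)
```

View pics/w8z.png

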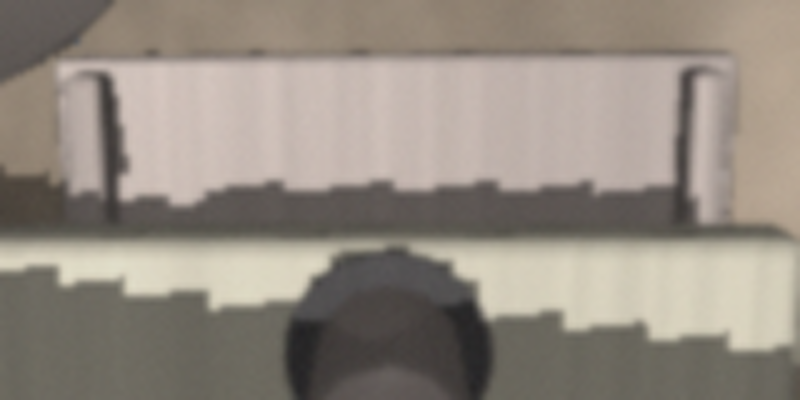

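View pics/t0z.png

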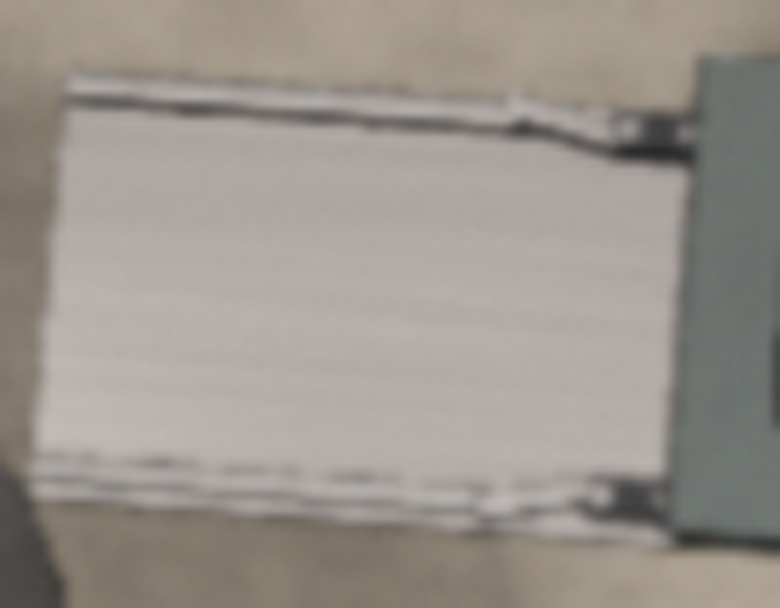

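Run:
```python
from h import *
w=np.load('w8.npy',allow_pickle=True).item();t=np.load('top0.npy',allow_pickle=True).item()
T=lambda *p:np.array(p)/7.8+[188,112]-0.43
W=lambda *p:np.array(p)/5+[185,90]-0.4
u=np.array([-.108,-.994]);v=np.array([.994,-.108]);m=np.array([654.7,-261.1])
def dk(P): d=P[:,:2]-m; return np.c_[d@u,d@v].round(1)
print('top walls z22',dk(plane(t,T((72,96),(500,123),(40,457),(470,482)),22)))
print('top plate z8',dk(plane(t,T((68,72),(30,500),(672,546)),8)))
print('top roof z68',dk(plane(t,T((700,58),(672,535)),68)))
print('wrist walls z22',dk(plane(w,W((101,72),(110,220),(693,72),(690,220)),22)))
print('wrist plate z8',dk(plane(w,W((58,58),(733,55)),8)))
P=plane(w,np.array([(271,207),(518,207)])/1.5,132.6-12.1+12);print('carrier tail',P,dk(P))
```

```text
top walls z22 [[-159.6   46.5]
 [ -50.2   47.2]
 [-159.4  -46.2]
 [ -50.5  -44.4]]
top plate z8 [[-163.7   55.5]
 [-163.6  -56.1]
 [   1.3  -55.4]]
top roof z68 [[ -1.   57.1]
 [  1.  -58. ]]
wrist walls z22 [[-162.2  -45. ]
 [-139.3  -44.8]
 [-161.7   46.8]
 [-138.8   47.4]]
wrist plate z8 [[-163.7  -54.2]
 [-163.6   55.6]]
carrier tail [[ 632.84807236 -104.89448543  132.5       ]
 [ 709.78138277 -113.63383576  132.5       ]] [[-152.9  -38.6]
 [-152.5   38.8]]
```

{"fn": "move_arm", "kwargs": {
  "targets": [
    [[0.2,0.08,3],0],
    [[0.2,0.08,6],0],
    [[0.2,0.08,9],0],
    [[0.2,0.08,10],0],
    [[0.2,0.08,10],0],
    [[0.2,0.08,10],0]
  ]
}}

```text
clock: 8.8
position: [667.9, -158.2, 36.6]
ee_rot: [2.337, 2.098, 0.001]
force: [0.1, 0.4, -3.8]
finger_gap: 0.119
```

Run:
```python
from h import *
from bench import robot
for i in range(1):
    im=robot.get_image('wrist');s=robot.get_state();print(s['clock'],s['position'],s['force'],s['finger_gap'],R.from_rotvec(s['ee_rot']).as_matrix()[:2,1])
save(im,'pics/w9.png',None,1.5)
```

```text
8.85 [ 668.13657028 -158.24003401   37.09204482] [ 0.2717457   0.16110994 -4.1241778 ] 0.12311090638564436 [ 0.99421905 -0.1073475 ]
```

View pics/w9.png

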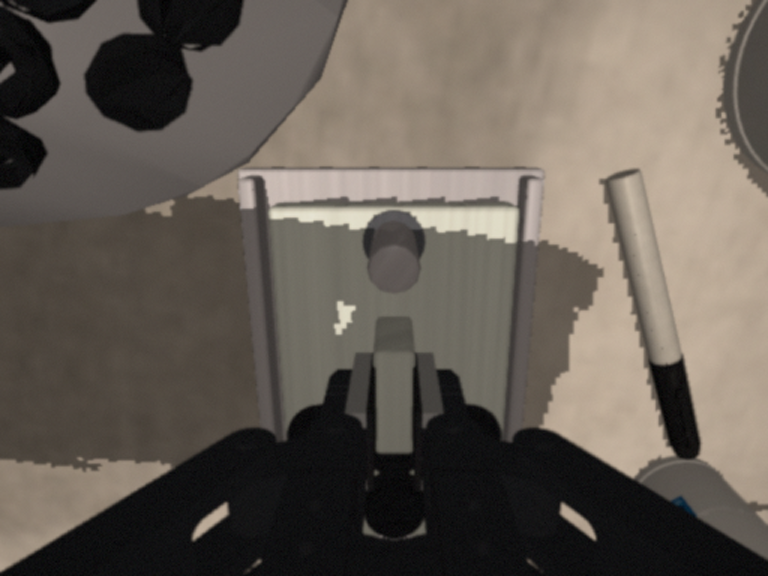

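{"fn": "move_arm", "kwargs": {
  "targets": [
    [[0,-0.06,0.6],0],
    [[0,-0.06,1.2],0],
    [[0,-0.06,1.35],0],
    [[0,-0.06,1.45],0],
    [[0,-0.06,1.45],0]
  ]
}}

```text
clock: 9.35
position: [666.7, -157.9, 21.1]
ee_rot: [2.338, 2.098, 0.0]
force: [0.6, 0.7, -4.5]
finger_gap: 0.12
```

Run:
```python
from h import *
from bench import robot
im=robot.get_image('wrist');s=robot.get_state();print(s['clock'],s['position'],s['force'],s['finger_gap'],s['wrist_torque'])
save(im,'pics/w10.png',None,1.5)
```

```text
9.4 [ 666.79268829 -157.94755231   21.13589357] [ 0.01751795  0.21884729 -3.11863053] 0.11785078662788463 [0.02973078 0.00639468 0.00218976]
```

View pics/w10.png

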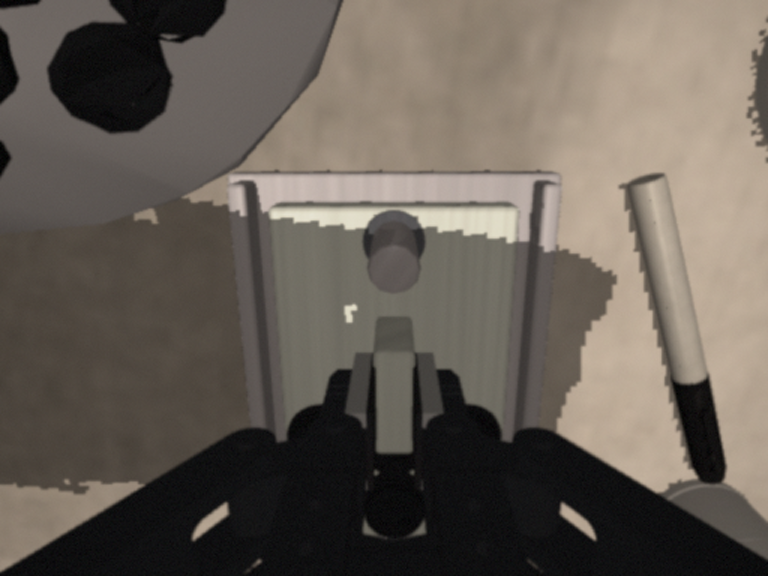

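{"fn": "move_arm", "kwargs": {
  "targets": [
    [[0,0,0.05],0],
    [[0,0,0.1],0],
    [[0,0,0.12],0],
    [[0,0,0.12],0]
  ]
}}

```text
clock: 9.8
position: [666.9, -157.9, 20.9]
ee_rot: [2.338, 2.098, 0.0]
force: [-3.8, 1.2, 5.7]
finger_gap: 0.121
```

{"fn": "move_arm", "kwargs": {
  "jaw": 0.5,
  "targets": [
    [[0,0,0],0],
    [[0,0,0],0],
    [[0,0,0],0],
    [[0,0,0],0],
    [[0,0,0],0],
    [[0,0,-2],0],
    [[0,0,-5],0],
    [[0,0,-8],0],
    [[0,0,-8],0],
    [[0,0,-8],0]
  ]
}}

```text
clock: 10.8
position: [666.8, -158.0, 100.2]
ee_rot: [2.337, 2.098, 0.001]
force: [-0.0, 0.7, 0.2]
finger_gap: 0.5
```

Run:
```python
from h import *
from bench import robot
im=robot.get_image('wrist');s=robot.get_state();print(s['clock'],s['position'],s['force'],s['finger_gap'],s['wrist_torque'])
save(im,'pics/w11.png',None,1.5);np.save('w11.npy',im,allow_pickle=True)
im=robot.get_image('scene');save(im,'pics/s11.png',(160,100,360,250),4)
```

```text
10.85 [ 666.27235862 -157.76283728   99.14974732] [-0.04228426 -0.2244048  -0.285389  ] 0.5040125271006474 [-0.02002124  0.01924817 -0.02907569]
```

View pics/w11.png

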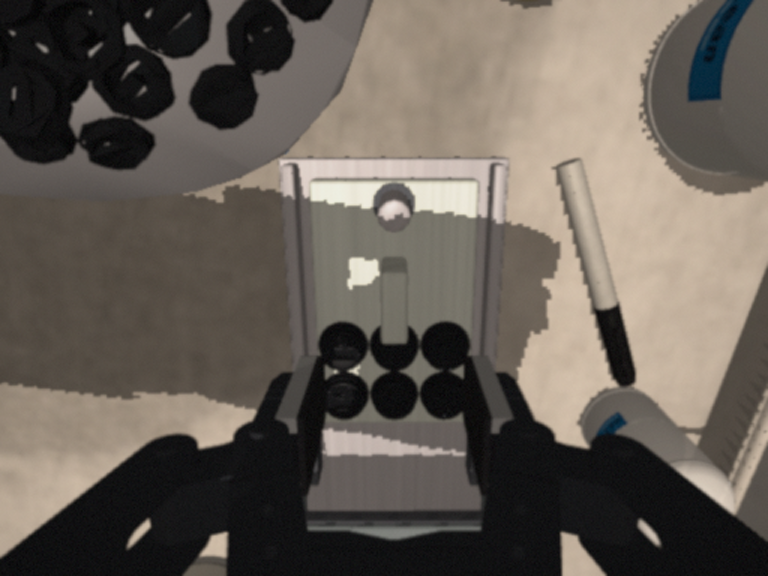

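View pics/s11.png

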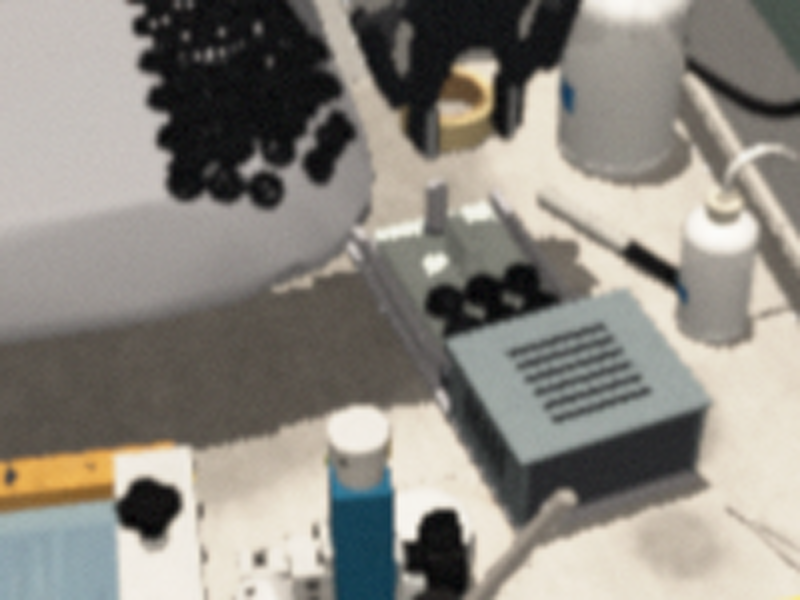

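Run:
```python
from h import *
from bench import robot
w=np.load('w11.npy',allow_pickle=True).item()
save(w,'pics/w11z.png',(180,95,350,290),3.05)
u=np.array([-.108,-.994]);v=np.array([.994,-.108]);m=np.array([654.7,-261.1])
def dk(P): d=P[:,:2]-m; return np.c_[d@u,d@v].round(1)
k=lambda *p:np.array(p)/1.5-.17
print('knob',dk(plane(w,k((394,213)),54)),plane(w,k((394,213)),54))
print('tail',dk(plane(w,k((310,180),(478,180)),20)))
print('walls',dk(plane(w,k((299,180),(306,330),(493,180),(484,330)),22)))
s=robot.get_state();print('tcp',dk(s['position'][None]),s['position'])
```

```text
knob [[-144.8    0.8]] [[ 671.12430379 -117.20639502   54.        ]]
tail [[-154.5  -38.1]
 [-154.5   39.9]]
walls [[-154.7  -42.8]
 [ -80.2  -43.4]
 [-154.7   46.5]
 [ -80.2   46.3]]
tcp [[-1.04e+02  1.00e-01]] [ 666.04998239 -157.73864149   98.64289878]
```

View pics/w11z.png

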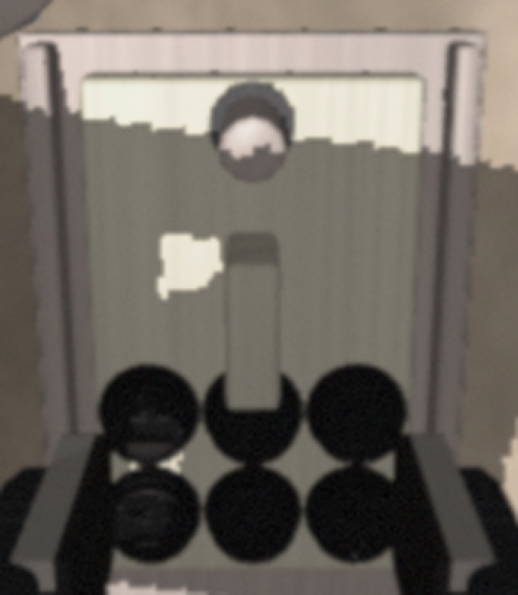

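{"fn": "move_arm", "kwargs": {
  "targets": [
    [[4.08,0.07,0],0],
    [[4.08,0.07,2],0],
    [[4.08,0.07,4],0],
    [[4.08,0.07,4],0],
    [[4.08,0.07,4],0]
  ]
}}

```text
clock: 11.4
position: [671.4, -117.4, 59.2]
ee_rot: [-2.337, -2.097, 0.001]
force: [-1.3, -0.7, -0.3]
finger_gap: 0.499
```

Run:
```python
from h import *
from bench import robot
im=robot.get_image('wrist');s=robot.get_state();print(s['clock'],s['position'],s['force'],s['finger_gap'])
save(im,'pics/w12.png',None,1.5)
im=robot.get_image('scene');save(im,'pics/s12.png',(200,90,360,210),4.5)
u=np.array([-.108,-.994]);v=np.array([.994,-.108]);m=np.array([654.7,-261.1])
d=s['position'][:2]-m;print(d@u,d@v)
```

```text
11.45 [ 671.90306072 -117.62222783   60.11609016] [0.1241193  0.58006461 0.0705066 ] 0.4999833114060316
-144.47483609512238 1.6042429601225405
```

View pics/w12.png

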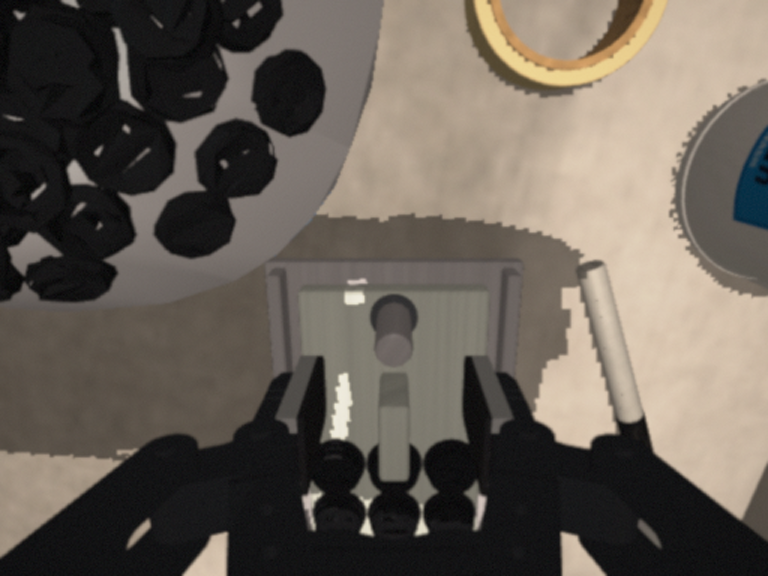

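View pics/s12.png

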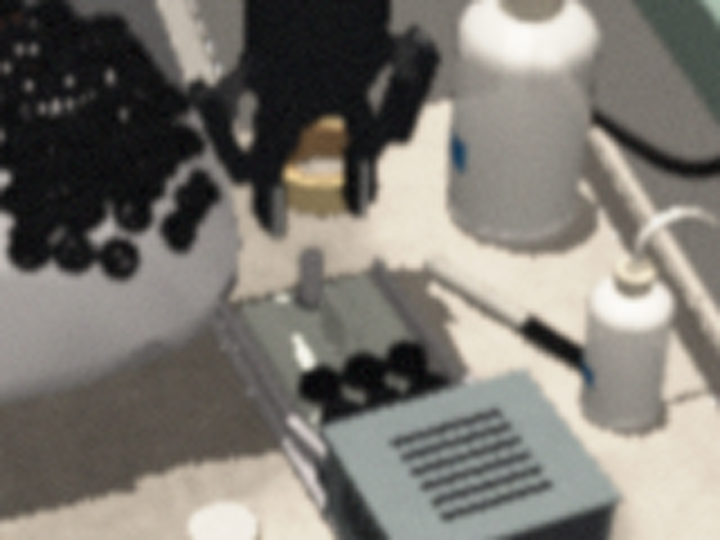

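{"fn": "move_arm", "kwargs": {
  "targets": [
    [[0,0,2],0],
    [[0,0,4],0],
    [[0,0,4],0],
    [[0,0,4],0]
  ]
}}

```text
clock: 11.9
position: [672.1, -117.7, 20.8]
ee_rot: [2.338, 2.098, 0.001]
force: [-0.3, 0.2, 0.6]
finger_gap: 0.502
```

Run:
```python
from h import *
from bench import robot
im=robot.get_image('wrist');s=robot.get_state();print(s['clock'],s['position'],s['force'],s['finger_gap'])
save(im,'pics/w13.png',None,1.5)
```

```text
11.95 [ 672.49235048 -117.69056726   21.2664087 ] [0.3875864  0.19028039 0.60274909] 0.5011969220953322
```

View pics/w13.png

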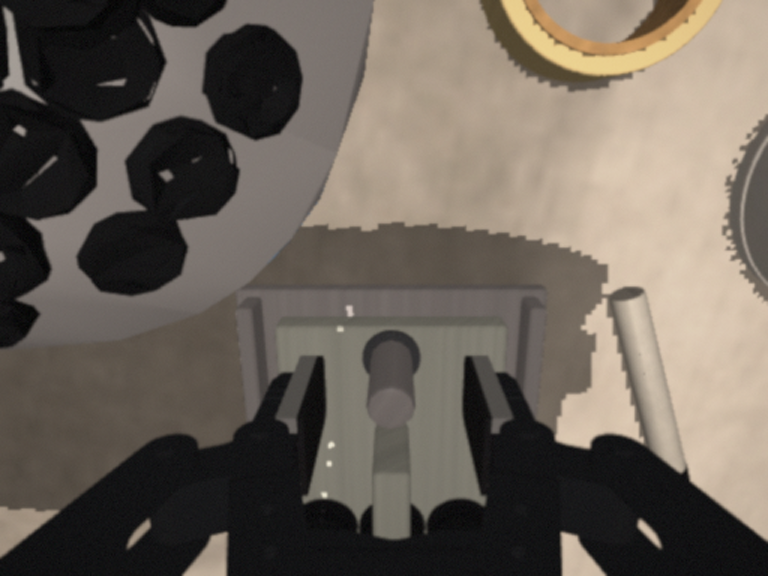

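{"fn": "move_arm", "kwargs": {
  "targets": [
    [[0,-0.1,0.05],0],
    [[0,-0.1,0.05],0]
  ]
}}

```text
clock: 12.15
position: [671.1, -117.4, 20.3]
ee_rot: [2.337, 2.098, 0.001]
force: [1.3, -0.0, -0.3]
finger_gap: 0.502
```

{"fn": "move_arm", "kwargs": {
  "jaw": 1,
  "targets": [
    [[0,0,0],0],
    [[0,0,0],0],
    [[0,0,0],0],
    [[0,0,0],0],
    [[0,0,0],0],
    [[0,0,0],0]
  ]
}}

```text
clock: 12.75
position: [671.0, -117.3, 19.8]
ee_rot: [2.338, 2.098, 0.001]
force: [-1.1, -0.5, 5.9]
finger_gap: 0.134
```

Run:
```python
from h import *
from bench import robot
im=robot.get_image('wrist');s=robot.get_state();print(s['clock'],s['position'],s['force'],s['finger_gap'],s['wrist_torque'])
save(im,'pics/w14.png',None,1.5)
```

```text
12.8 [ 671.00265058 -117.33889434   19.78439026] [-1.54009449  0.54424103  5.53800241] 0.13363472828778086 [ 0.03268501  0.192885   -0.02617725]
```

View pics/w14.png

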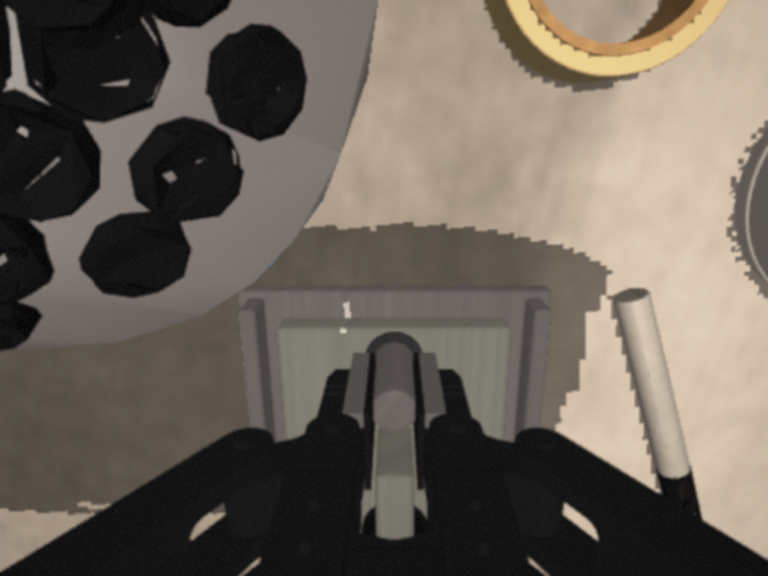

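{"fn": "move_arm", "kwargs": {
  "targets": [
    [[-0.2,-0.02,-0.03],0],
    [[-0.5,-0.04,-0.03],0],
    [[-0.9,-0.04,-0.03],0],
    [[-1.3,-0.04,-0.03],0],
    [[-1.7,-0.04,-0.03],0],
    [[-2.1,-0.04,-0.03],0],
    [[-2.5,-0.04,-0.03],0],
    [[-2.9,-0.04,-0.03],0],
    [[-2.9,-0.04,-0.03],0]
  ]
}}

```text
clock: 13.7
position: [667.3, -146.9, 19.8]
ee_rot: [2.338, 2.097, 0.0]
force: [-0.1, 0.6, 4.9]
finger_gap: 0.137
```

Run:
```python
from h import *
from bench import robot
im=robot.get_image('wrist');s=robot.get_state();print(s['clock'],s['position'],s['force'],s['finger_gap'],s['wrist_torque'])
save(im,'pics/w15.png',None,1.5)
im=robot.get_image('scene');save(im,'pics/s15.png',(200,90,360,210),4.5)
```

```text
13.75 [ 667.31064695 -146.84995933   19.81836257] [-1.21750972 -1.35307001  6.01675557] 0.13626079959112508 [-0.13481823  0.05310513 -0.03574674]
```

View pics/w15.png

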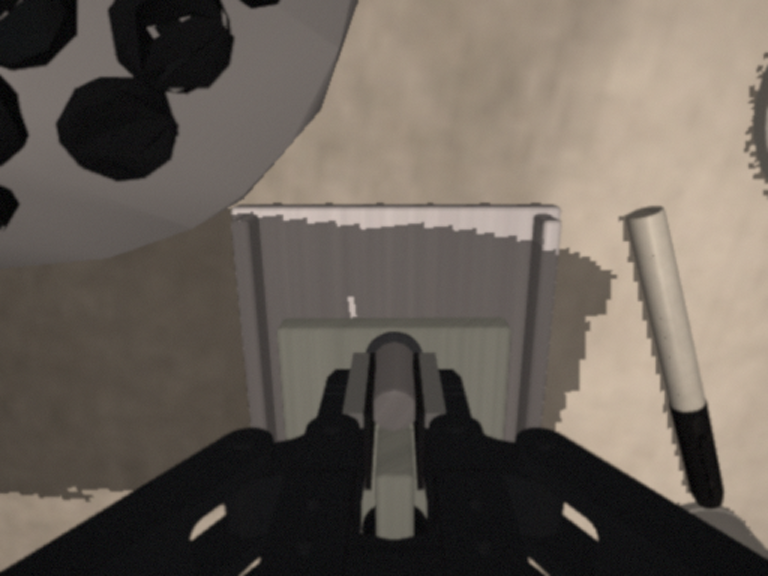

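View pics/s15.png

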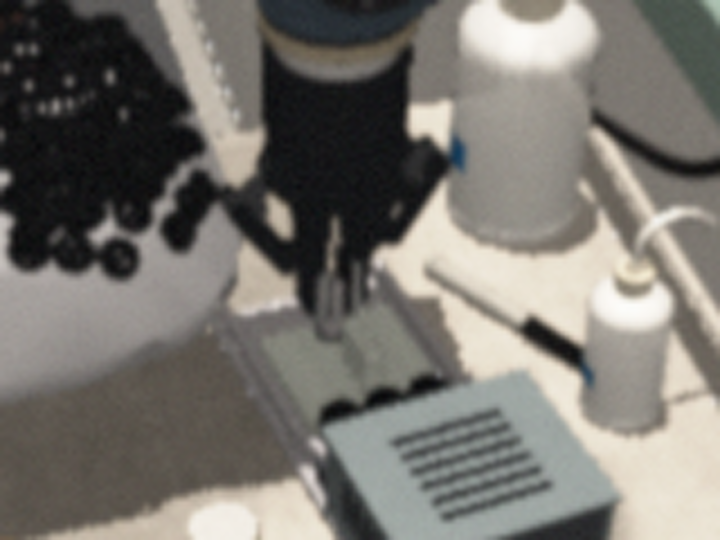

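{"fn": "move_arm", "kwargs": {
  "targets": [
    [[-0.4,0,0],0],
    [[-0.9,0,0],0],
    [[-1.4,0,0],0],
    [[-1.9,0,0],0],
    [[-2.4,0,0],0],
    [[-2.9,0,0],0],
    [[-3.4,0,0],0],
    [[-3.9,0,0],0],
    [[-4.4,0,0],0],
    [[-4.4,0,0],0]
  ]
}}

```text
clock: 14.8
position: [662.6, -190.1, 19.8]
ee_rot: [2.338, 2.098, 0.0]
force: [-0.5, 0.6, 6.0]
finger_gap: 0.134
```

{"fn": "move_arm", "kwargs": {
  "targets": [
    [[-0.4,0,0],0],
    [[-0.9,0,0],0],
    [[-1.4,0,0],0],
    [[-1.9,0,0],0],
    [[-2.4,0,0],0],
    [[-2.8,0,0],0],
    [[-2.8,0,0],0]
  ]
}}

```text
clock: 15.5
position: [659.6, -217.9, 19.8]
ee_rot: [2.338, 2.098, 0.0]
force: [0.0, 2.4, 6.4]
finger_gap: 0.138
```

Run:
```python
from h import *
from bench import robot
im=robot.get_image('wrist');s=robot.get_state();print(s['clock'],s['position'],s['force'],s['finger_gap'],s['wrist_torque'])
save(im,'pics/w16.png',None,1.5)
im=robot.get_image('scene');save(im,'pics/s16.png',(200,90,360,210),4.5)
u=np.array([-.108,-.994]);v=np.array([.994,-.108]);m=np.array([654.7,-261.1])
d=s['position'][:2]-m;print(d@u,d@v)
```

```text
15.55 [ 659.56742347 -217.84723655   19.78389069] [0.16720126 1.94878942 6.41736393] 0.13055546206230495 [ 0.21967326 -0.03708983 -0.02669248]
-43.51892860094364 0.16692048193161657
```

View pics/w16.png

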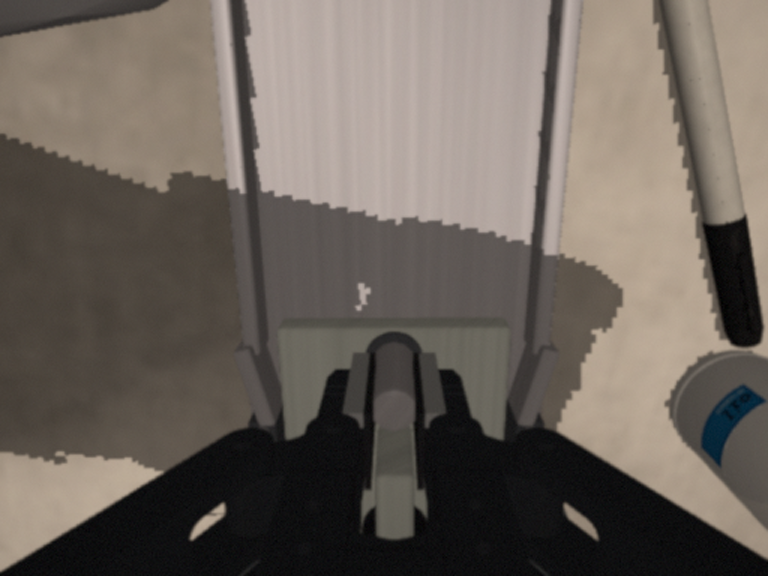

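View pics/s16.png

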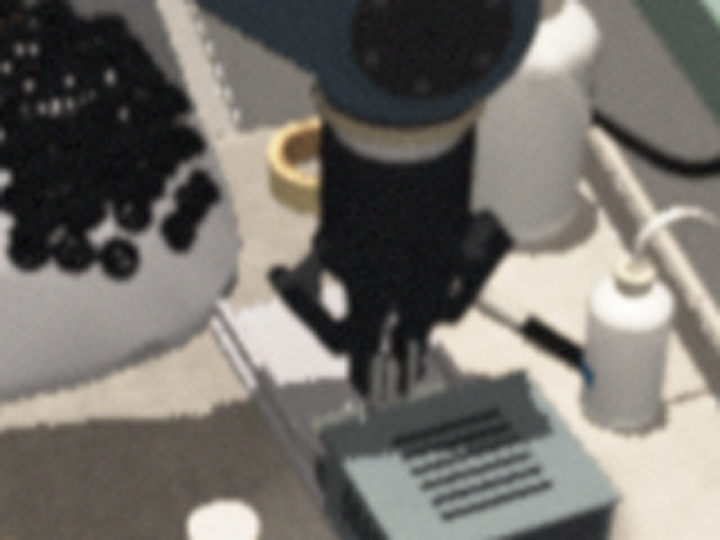

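{"fn": "move_arm", "kwargs": {
  "targets": [
    [[-0.1,0,0],0],
    [[-0.2,0,0],0],
    [[-0.3,0,0],0],
    [[-0.35,0,0],0],
    [[-0.35,0,0],0]
  ]
}}

```text
clock: 16.1
position: [659.3, -220.6, 19.8]
ee_rot: [-2.338, -2.098, -0.001]
force: [1.6, 6.4, 6.6]
finger_gap: 0.135
```

{"fn": "move_arm", "kwargs": {
  "targets": [
    [[-0.05,0,0],0],
    [[-0.1,0,0],0],
    [[-0.1,0,0],0]
  ]
}}

```text
clock: 16.4
position: [659.2, -221.5, 19.8]
ee_rot: [-2.338, -2.098, -0.001]
force: [0.7, 4.7, 6.2]
finger_gap: 0.136
```

{"fn": "move_arm", "kwargs": {
  "targets": [
    [[-0.05,0,0],0],
    [[-0.1,0,0],0],
    [[-0.1,0,0],0]
  ]
}}

```text
clock: 16.7
position: [659.1, -222.4, 19.8]
ee_rot: [-2.338, -2.098, -0.001]
force: [1.0, 6.9, 7.0]
finger_gap: 0.13
```

{"fn": "move_arm", "kwargs": {
  "targets": [
    [[-0.05,0,0],0],
    [[-0.1,0,0],0],
    [[-0.1,0,0],0]
  ]
}}

```text
clock: 17.0
position: [659.1, -222.4, 19.8]
ee_rot: [-2.337, -2.098, -0.002]
force: [2.2, 11.0, 6.8]
finger_gap: 0.139
```

{"fn": "move_arm", "kwargs": {
  "targets": [
    [[-0.05,0,0],0],
    [[-0.1,0,0],0],
    [[-0.15,0,0],0],
    [[-0.15,0,0],0]
  ]
}}

```text
clock: 17.4
position: [659.2, -222.5, 19.8]
ee_rot: [-2.336, -2.097, -0.004]
force: [2.9, 18.8, 7.4]
finger_gap: 0.136
```

Run:
```python
from h import *
from bench import robot
im=robot.get_image('wrist');s=robot.get_state();print(s['clock'],s['position'],s['force'],s['finger_gap'],s['wrist_torque'])
save(im,'pics/w17.png',None,1.5)
u=np.array([-.108,-.994]);v=np.array([.994,-.108]);m=np.array([654.7,-261.1])
d=s['position'][:2]-m;print(d@u,d@v)
```

```text
17.45 [ 659.16300645 -222.47772314   19.77247894] [ 2.99278478 18.45705901  8.33279117] 0.13807351608831947 [ 3.07755273 -0.48100007 -0.05730629]
-38.87254789642252 0.26502251136558713
```

View pics/w17.png

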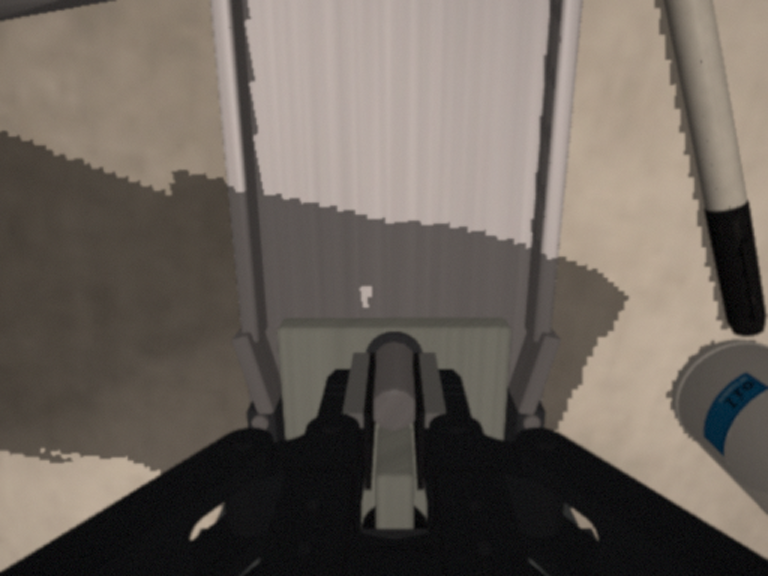

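{"fn": "move_arm", "kwargs": {
  "jaw": 0.6,
  "targets": [
    [[0,0,0],0],
    [[0,0,0],0],
    [[0,0,0],0],
    [[0,0,0],0],
    [[0,0,0],0]
  ]
}}

```text
clock: 17.95
position: [658.4, -225.9, 19.5]
ee_rot: [-2.338, -2.098, 0.0]
force: [-0.0, 0.1, -0.5]
finger_gap: 0.399
```

{"fn": "move_arm", "kwargs": {
  "targets": [
    [[0.2,0,0],0],
    [[0.2,0,-1.5],0],
    [[0.2,0,-4],0],
    [[0.2,0,-8],0],
    [[0.2,0,-12],0],
    [[0.2,0,-12],0],
    [[0.2,0,-12],0]
  ]
}}

```text
clock: 18.65
position: [659.2, -223.7, 141.4]
ee_rot: [2.336, 2.097, 0.002]
force: [-0.6, -0.8, -0.8]
finger_gap: 0.402
```

Run:
```python
from h import *
from bench import robot
im=robot.get_image('wrist');s=robot.get_state();print(s['clock'],s['position'],s['force'],s['finger_gap'])
save(im,'pics/w18.png',None,1.5);np.save('w18.npy',im,allow_pickle=True)
im=robot.get_image('scene');save(im,'pics/s18.png',(200,90,380,240),4)
```

```text
18.7 [ 658.55649535 -223.51847288  139.7767466 ] [-0.88616065  0.13787269 -0.1631457 ] 0.3993384960990608
```

View pics/w18.png

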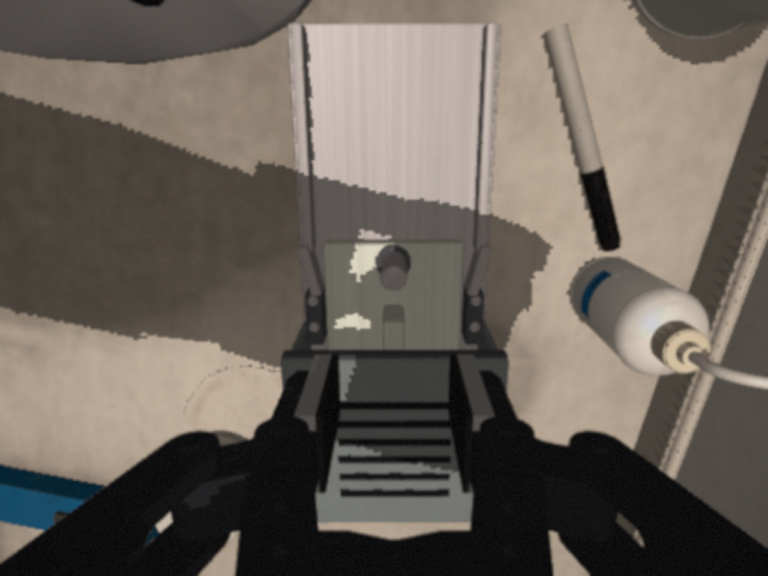

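View pics/s18.png

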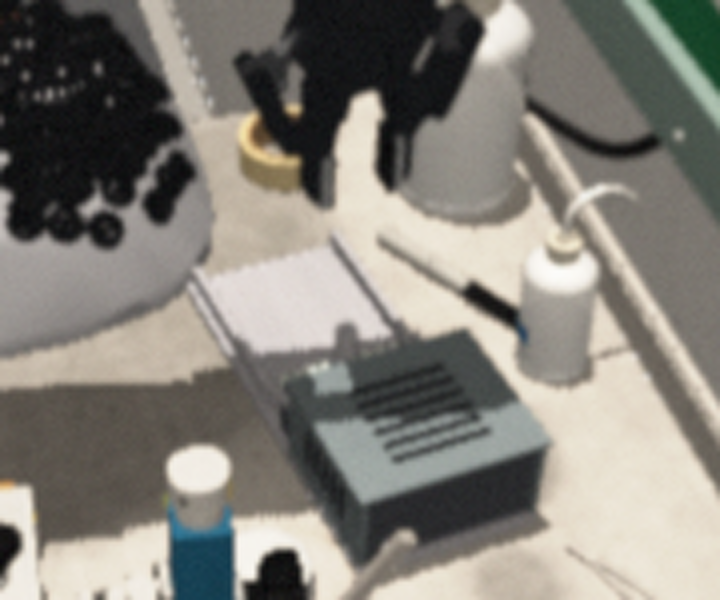

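Run:
```python
from h import *
from bench import robot
w=np.load('w18.npy',allow_pickle=True).item()
u=np.array([-.108,-.994]);v=np.array([.994,-.108]);m=np.array([654.7,-261.1])
def dk(P): d=P[:,:2]-m; return np.c_[d@u,d@v].round(1)
k=lambda *p:np.array(p)/1.5-.17
print('tail',dk(plane(w,k((325,241),(463,241)),20)),'plate end',dk(plane(w,k((289,24),(500,24)),8)),'knob',dk(plane(w,k((394,279)),54)),'mouth lip',dk(plane(w,k((339,351),(449,351)),68)))
im=robot.get_image('top');save(im,'pics/t18.png',(160,60,380,240),3.5)
```

```text
tail [[-50.  -38.2]
 [-50.   39.7]] plate end [[-163.1  -54. ]
 [-163.2   56.2]] knob [[-38.    0.6]] mouth lip [[ -4.6 -27. ]
 [ -4.5  28.1]]
```

View pics/t18.png

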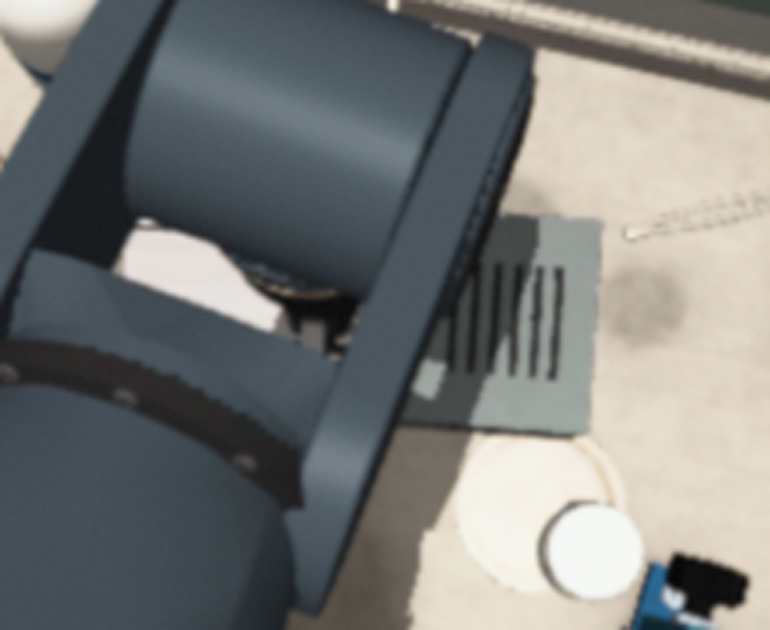

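```bash
python3 -c "
from bench import robot
print(robot.get_state()['clock'],robot.sign_off())"
```

```text
the job is handed in; nothing more can be done
18.8 None
```

The carrier is in the tunnel with its nose against the stop, and the job was handed in at 18.8 s.

I lifted it by the rib, set it flat in the trough with the cap end towards the mouth and let go. I then took it at the tail knob, slid it straight in along the centre line, released it and raised the gripper clear.

**Last checks**
- **Stop contact:** the tool stopped advancing at dock x = -38.9 mm and the push force rose from about 5 N to 19 N. The knob is meant to sit at -39 mm when home.
- **Position after release:** the wrist picture puts the tail edge at dock x = -50.0 mm, so the nose is at +80 mm, which is the stop. The carrier is square and within about 1 mm of the centre line.
- **Robot:** the force readings are near zero and the gripper is open, well above the dock.
- **Ink pot and marker:** neither was touched. Both look in place in the pictures, though I did not re-measure their positions.

**What disagreed**
- **Fingertip height:** the fingertips sat about 28 mm higher than the reported TCP and the 19 mm overhang imply. The first close therefore shut just above the rib without moving anything. I grasped about 22 mm lower after that, checking against the images and the force.
- **Knob reading:** the last wrist-camera reading of the knob, -38.0 mm, is 1 mm off the other figures, which is within the calibration error.

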